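# Load the shaker tray, tie it down and start the vibration test

## Robot

A 6-joint arm with a two-finger parallel gripper is mounted at the origin on the work surface. World frame = base frame: x ahead of the robot, y to its left, z up, the work surface at z = 0. Lengths are in mm, angles in rad, forces in N, time in s.
With the tool pointing down it reaches from about 350 to 775 mm from the base axis. Payload 7.3 kg.
Tool frame: the origin (TCP) lies at the very end of the fingers, on their centre line; the grasp point (between the pads) lies 19 mm behind it; z points along the fingers, y is the line along which they close (so a half turn about z gives the same grasp; the last joint's range is limited). The gripper opens to 92 mm and grips with 3 to 60 N. Pads are 19 mm wide; open, the fingers measure 130 mm over their backs; the gripper's body (75 mm by 190 mm) begins 47 mm behind the grasp point.
Start: joints at [0.977, 0.342, 1.524, -0, 1.275, -0.146], TCP at [227.305, 473.262, 226.741] pointing down, gripper open.
Joint ranges: [-2.53, 2.53], [-0.77, 2.02], [0.04, 2.7], [-1, 4.14], [0.28, 2.66], [-3.11, 3.11]. Speed limits (rad/s): [2.57, 2.57, 3.14, 3.14, 3.14, 3.14].

## Interface

Orientations are given as [roll, pitch, yaw] about the fixed x, y, z axes, in that order (R = Rz(yaw) Ry(pitch) Rx(roll)).
In Python, from plant import bot gives the robot as it stands.
- The arm moves only by the tool jog_arm, never from a script. Its argument "targets" is a list of rows, each an object with "xyz": the shift along the tool's x, y, z as a fraction of full scale, a list of three; "spin": the turn about the tool's z as a fraction of full scale. In form: [{"xyz": [x, y, z], "spin": spin}, ...]. A call has exactly 10 rows; each row shifts and turns the commanded pose from where the row before left it, along the tool's axes as they then stand; what a row does not reach is not made up. Full scale, the value 1, is 80 mm for a shift and 0.1 rad for a turn. A row lasts 1/8 s, in which the tool goes at most 62.5 mm and 10.7 degrees, less where a joint would pass 70% of its speed; a pose out of reach is approached as far as the arm can. A call with a number of a shift or a turn outside -1 to 1 is refused whole. A call with a gripper value outside its range is refused whole. "gripper" is the opening in per cent of the stroke, from 0 (shut) to 100 (fully open), set as the call begins (left out, the last holds). The fingers move at their own pace and stop on an object; the grip force is fixed at half the most. Time passes only in rows, so rows that do not move let the fingers close, or fill a call up. It gives the time, the measured TCP pose, the force, the opening and the grip force at its end, in the units of the state.
- bot.get_obs(): the state, without advancing time (a new reading comes with each control period).
- bot.capture(name): name is "scene" or "side" or "wrist"; returns the picture (400x640x3 uint8, blue, green, red); there is no depth.
- bot.get_calibration(name): a dict with "vfov" (degrees; the focal length in pixels is half the picture's height over the tangent of half this angle, whatever the lens; pixels are square), "cx", "cy" (the principal point, pixels), "eye" and "rotation" of the camera in the world. Camera axes: x right, y down, z forward; pixel columns grow to the right and rows downward; lengths in mm; the calibration is good to about 2 mm. A picture is of the moment at which its call begins: read the wrist's pose just before it. get_calibration takes no time and is no camera call; for the wrist camera it gives the pose at the moment of the call.
- bot.close_job(): hands the job in; it is judged then, once.
The state is a dict: "time": time; "joint_positions": joint angles; "dq": joint speeds; "tau": joint torques, N m; "tool_pos": TCP position; "tcp_rot": TCP orientation; "contact_force": force on the tool from outside, world axes, zero at the start; "moment": the same for the moment, N m; "grip_width": finger opening in mm; "finger_force": force on a finger pad.
Only numpy, scipy, OpenCV 4.12 (cv2) and the standard library are available. Lean on these libraries where they do the work, as an engineer would, in place of code of your own. Each camera call takes 0.05 s, during which the arm holds its last target. There are 200 camera calls.

## Task

Lay every grey housing on the bench flat in the shaker tray, one to a bay, each resting on the tray floor. Then tie the tray down: back the star knob off anticlockwise until it drops with a click into its thread start, let it go down, and screw it clockwise until it stops fully home. Finally turn the timer sleeve to 4 (the mark with four dots), then press the domed start key gently just until it clicks, without pushing it on to the bottom, and let go; leave the bottle, tape and screwdriver alone.

Things in the scene. Friction and masses are not known exactly. Their poses are not given: they have to be found in the camera images.
- housing1: dark grey square tube housing, 110 mm long, 46 x 46 mm across, walls 4 mm, open at both ends, 220 g. Origin at its centre, 23 mm above what it lies on; its x axis runs along its length, which lies level. May lie on any of its four long sides. Two to four of the housings are present, the others are absent
- housing2: dark grey square tube housing, 110 mm long, 46 x 46 mm across, walls 4 mm, open at both ends, 220 g. Origin at its centre, 23 mm above what it lies on; its x axis runs along its length, which lies level. May lie on any of its four long sides. Two to four of the housings are present, the others are absent
- housing3: dark grey square tube housing, 110 mm long, 46 x 46 mm across, walls 4 mm, open at both ends, 220 g. Origin at its centre, 23 mm above what it lies on; its x axis runs along its length, which lies level. May lie on any of its four long sides. Two to four of the housings are present, the others are absent
- housing4: dark grey square tube housing, 110 mm long, 46 x 46 mm across, walls 4 mm, open at both ends, 220 g. Origin at its centre, 23 mm above what it lies on; its x axis runs along its length, which lies level. May lie on any of its four long sides. Two to four of the housings are present, the others are absent
- tray (a point): centre of the floor of the shaker's open steel tray, 20 mm above the bench; x along the tray, y across. Inside 270 (x) x 180 (y) mm, rim 4 mm thick, 18 mm above the floor. Ribs 4 mm thick, 10 mm high along x = 0 and y = 0 make four bays of 133 x 88 mm, centred at x = +-68.5, y = +-46 mm; a housing lies in a bay lengthwise along x
- shaker: blue table plate, 20 mm thick, fixed to the bench, that carries the tray, with a 150 mm wide wing under the knob; origin on the bench under the tray's centre, axes as the tray's. Knob axis at x = 0, y = -160 mm. A grey motor box, 50 mm high above the bench, covers x = 150 to 210, y = -60 to 60 mm
- knob_top (a point): centre of the top of the black six-lobed star knob, on its vertical axis, z up; moves with the knob. Knob 48 mm over the lobes, 44 mm between, 36 mm tall; top 104 mm above the bench at clamp = 0. Under it a steel boss 42 mm wide and a dark steel dog, 22 mm wide, 9 mm thick, its top 2 mm below the knob, reaching 68 mm from the axis along the tray's +y to the tray rim
- knob (a joint): star knob angle (rad), growing clockwise from above (screwing in), 0 at the thread start. Starts at 0.5 to 1.8, riding on top of the thread; clockwise there only jams at 2.2. Anticlockwise it climbs 1.6 mm/rad and just below 0 drops 7 mm (8 N pull it down; a firm grip holds it up till let go); back stop -1.0. Then clockwise screws it in, 1.6 mm/rad, to its stop at 3.0. Takes 0.06 N m
- clamp (a joint): how far the knob and its dog have gone down (m): about 0.0012 + 0.0016 per rad of knob angle while riding on top of the thread (at most 0.005), 0.008 just dropped into the thread start, 0.0128 fully home
- timer_top (a point): centre of the top of the round aluminium timer sleeve, on its vertical axis, z up. Sleeve 44 mm diameter, top 95 mm above the bench and 45 mm above the face of the grey control box (210 x 130 x 50 mm), with a black skirt 56 mm wide up to 7 mm above the box face. Its pointer: a dark bar on the top and a white tick on the skirt
- timer (a joint): angle of the timer sleeve (rad), growing clockwise from above, 0 to 3.14 with a click detent every pi/6 = 0.524 rad: value v is at v x 0.524 (value 4 at 2.094). Starts between 0 and 1.2. Marks on the box: 0 a white dash, 1 to 6 a row of that many white dots. Let go between clicks it springs to the nearest. A click takes about 0.1 N m
- key_top (a point): centre of the top of the grey domed round start key, 36 mm diameter, standing about 14 mm above the face of the same control box (64 mm above the bench), 107 mm from the sleeve's axis; z up, pressed straight down
- key (a joint): travel of the start key downward (m), 0 at rest. It pushes back 3.5 N at first, about 4 N at 1.9 mm, a peak of about 5.7 N near 2.3 mm, then the click: the force falls (past 2.6 mm counts) to about 2 N at 4.2 mm, and is back at 5 N from 5 mm on; more than 6.5 mm is too far, bottom stop at 8 mm. It springs back when let go
- spray: white bottle, 64 mm diameter, 120 mm tall, a bystander; origin at the centre of its underside
- tape: cardboard ring 100 mm across, 25 mm high, a bystander; origin at the centre of its underside
- driver: screwdriver lying on the bench, a bystander
Things that resemble listed ones, but are neither listed nor needed, are in the scene too. Leave any yellow look-alike of the housing3 alone. What is shaped like the housing1 but purple is not meant.

How it is judged (in metres and radians):
On the way, in this order (a step that is already met when the one before it is completed fails the run):
1. every housing present lies in the tray (x of housing1 in the frame of tray between -0.105 and 0.105 m and y of housing1 in the frame of tray between -0.075 and 0.075 m and z of housing1 in the frame of tray between 0.019 and 0.0265 m and angle between housing1's own x axis and vertical between 1.47 and 1.67 rad and linear speed of each of housing1, housing2, housing3, housing4 below 0.03 m/s and x of housing2 in the frame of tray between -0.105 and 0.105 m and y of housing2 in the frame of tray between -0.075 and 0.075 m and z of housing2 in the frame of tray between 0.019 and 0.0265 m and angle between housing2's own x axis and vertical between 1.47 and 1.67 rad and x of housing3 in the frame of tray between -0.105 and 0.105 m and y of housing3 in the frame of tray between -0.075 and 0.075 m and z of housing3 in the frame of tray between 0.019 and 0.0265 m and angle between housing3's own x axis and vertical between 1.47 and 1.67 rad and x of housing4 in the frame of tray between -0.105 and 0.105 m and y of housing4 in the frame of tray between -0.075 and 0.075 m and z of housing4 in the frame of tray between 0.019 and 0.0265 m and angle between housing4's own x axis and vertical between 1.47 and 1.67 rad), for 0.2 s.
2. the star knob has been backed off and has dropped into its thread start (value of joint knob below 0.15 rad and value of joint clamp above 0.0065 m), for 0.1 s.
3. the star knob is screwed home (value of joint knob above 2.6 rad and value of joint clamp above 0.0112 m), for 0.2 s.
4. the timer sleeve is at 4 (value of joint timer between 1.97 and 2.22 rad), for 0.3 s.
5. the start key has been pressed past its click (value of joint key above 0.0026 m), for 0.02 s.
At the end, for the whole second after the job is handed in: All housings present lie level on the tray floor (centre within 105 mm along, 75 mm across of tray centre; at most 3.5 mm high; 0.1 rad of level); knob within 0.4 rad of its home stop and clamp beyond 11.2 mm; timer within 0.12 rad of value 4; key released (all of step 1 and all of step 3 and all of step 4 and value of joint key below 0.001 m); the robot touches nothing.
It fails at once if the start key is pushed on towards its bottom, beyond 6.5 mm (value of joint key above 0.0065 m).
It fails at once if a bystander is moved more than 30 mm (distance of any of spray, tape, driver from where it was at the start of the episode above 0.03 m).
Of housing1, housing2, housing3, housing4 only 2 to 4 are there at a start; the rules pass over those that are not, and their reading is None.
At some moment in a run one of housing1, housing2, housing3, housing4 may be knocked a few centimetres aside while the robot is not near it.
Once in a run the grip may slacken for a moment while it holds something.
It also fails if it takes over 210 s, if anything falls off the work surface, if the arm or the gripper's body presses on something with over 40 N, if the wrist force passes 120 N, or if a joint passes its speed limit or range.

## Working session

There is one attempt and no reset: what is moved stays moved. The work goes in short steps, Python scripts to look and compute and a tool call to move; the robot and the scene stay as the last step left them, time stands still between calls to the robot, and variables do not carry over. Pictures are saved under pics/ and viewed, at most 15 in all, crops included, and the job is handed in when it is done.

Besides the shell and the picture viewer there is one more tool, called after "Call:" as name([rows], argument=value, ...), one row to a line, values as JSON. jog_arm: Moves the arm, as the interface text tells. Shift numbers are shares of 80 mm and turn numbers shares of 0.1 rad, none past 1 either way. Its arguments: {"type":"object","properties":{"targets":{"type":"array","items":{"type":"object","properties":{"xyz":{"type":"array","items":{"type":"number"}},"spin":{"type":"number"}}}},"gripper":{"type":"number"}},"required":["targets"]}

```bash
ls; mkdir -p pics
python3 - <<'E'
from plant import bot
import cv2,numpy as np
o=bot.get_obs();print(o)
for n in("scene","side","wrist"):
    c=bot.get_calibration(n);print(n,c)
    cv2.imwrite(f"pics/{n}0.png",bot.capture(n))
E
```

```text
pics
{'time': 0.0, 'joint_positions': array([ 9.76993584e-01,  3.42713956e-01,  1.52503994e+00, -8.36766678e-06,
        1.27542632e+00, -1.45992901e-01]), 'dq': array([-0.00026816,  0.00117955, -0.00066371,  0.00108218, -0.00016682,
        0.00055291]), 'tau': array([ 5.53555674e-04, -4.31243026e+01, -2.44223338e+01,  7.18810502e-02,
        5.55378338e-02, -1.04976680e-04]), 'tool_pos': array([227.05817557, 472.88581263, 226.04153163]), 'tcp_rot': array([-3.14002082e+00, -2.23033370e-04,  2.69378508e+00]), 'contact_force': array([-0.07642661, -0.30139134,  0.15047828]), 'moment': array([ 0.01004   ,  0.02424208, -0.01680874]), 'finger_force': 0.0, 'grip_width': 91.73091456940406}
scene {'vfov': 57.17343085081825, 'cx': 321.85380488369265, 'cy': 200.1929266941646, 'eye': array([1128.1755182 ,  378.13708949,  860.87526579]), 'rotation': array([-2.45805178, -0.01494673,  2.11119678])}
side {'vfov': 46.75661669280825, 'cx': 317.7736524383291, 'cy': 195.31902155212128, 'eye': array([-125.22522375, -759.38087049,  814.67667596]), 'rotation': array([-2.15538545,  0.0142796 , -0.70227415])}
wrist {'vfov': 66.03424301379765, 'cx': 313.4996176284464, 'cy': 199.9393797578349, 'eye': array([152.3287199 , 509.82302825, 383.8454788 ]), 'rotation': array([2.83028256e+00, 2.65930401e-03, 1.12159997e+00])}
```

View pics/scene0.png

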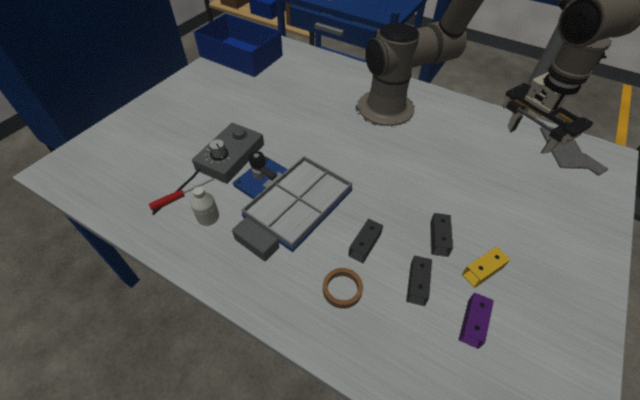

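View pics/side0.png

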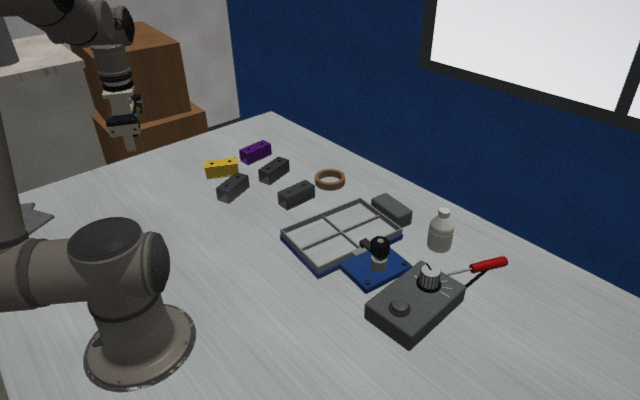

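Scene: three grey housings at about (366,240), (442,234) and (420,280), with the yellow at (486,266) and the purple at (477,320). Tray is at (298,203), knob (258,162), timer (218,150), key (239,131), bottle (204,206), tape (342,287), driver (168,200). I'll zoom and measure.

```bash
cat > h.py <<'E'
import numpy as np,cv2
from scipy.spatial.transform import Rotation as R
def cam(c):
    f=200/np.tan(np.radians(c['vfov']/2))
    return f,c['cx'],c['cy'],np.array(c['eye']),R.from_euler('xyz',c['rotation']).as_matrix()
def ray(c,u,v):
    f,cx,cy,e,M=cam(c); return e,M@np.array([(u-cx)/f,(v-cy)/f,1.])
def onz(c,u,v,z):
    e,d=ray(c,u,v); return e+d*(z-e[2])/d[2]
def proj(c,P):
    f,cx,cy,e,M=cam(c); q=(np.atleast_2d(P)-e)@M; return np.c_[cx+f*q[:,0]/q[:,2],cy+f*q[:,1]/q[:,2]]
def tri(c1,p1,c2,p2):
    e1,d1=ray(c1,*p1);e2,d2=ray(c2,*p2)
    s=np.linalg.lstsq(np.c_[d1,-d2],e2-e1,rcond=None)[0]
    a,b=e1+s[0]*d1,e2+s[1]*d2; return (a+b)/2,np.linalg.norm(a-b)
E
python3 - <<'E'
from h import *
from plant import bot
im=cv2.imread('pics/scene0.png');s=cv2.imread('pics/side0.png')
C=bot.get_calibration('scene');S=bot.get_calibration('side')
for n,c,i,(x0,y0,x1,y1) in(('scene',C,im,(180,110,520,350)),('side',S,s,(190,130,520,350))):
    g=i.max(2); m=((g<95)).astype(np.uint8); m[:y0]=0;m[y1:]=0;m[:,:x0]=0;m[:,x1:]=0
    k,l,st,ce=cv2.connectedComponentsWithStats(m)
    for j in range(1,k):
        if st[j,4]>150:
            r=cv2.minAreaRect(np.argwhere(l==j)[:,::-1].astype(np.float32))
            print(n,st[j],ce[j].round(1),onz(c,*ce[j],25).round(),i[l==j].mean(0).round())
    cv2.imwrite(f'pics/{n}z.png',cv2.resize(i[y0:y1,x0:x1],None,fx=2.3,fy=2.3,interpolation=cv2.INTER_CUBIC))
E
```

```text
scene [356 110  58  16 629] [387.5 116.2] [76. 39. 25.] [68. 75. 79.]
scene [508 110  12  23 191] [514.  120.1] [-147.  438.   25.] [54. 59. 60.]
scene [ 180  123  172  138 6038] [255.5 186.2] [ 596. -160.   25.] [65. 62. 58.]
scene [195 194  24  31 354] [208.2 214.1] [ 751. -209.   25.] [71. 76. 76.]
scene [430 213  23  44 884] [440.8 234.6] [471. 379.  25.] [50. 50. 49.]
scene [348 219  35  44 839] [365.  240.4] [597. 210.  25.] [51. 50. 50.]
scene [ 406  256   26   50 1026] [419.  280.6] [633. 379.  25.] [51. 50. 50.]
scene [327 271  32  18 155] [343.3 276.9] [723. 212.  25.] [44. 58. 72.]
scene [ 180  288   94   62 2944] [211.1 328.8] [994.  18.  25.] [70. 77. 79.]
scene [323 290  38  19 173] [340.5 302.4] [785. 239.  25.] [47. 59. 73.]
scene [ 459  293   34   56 1225] [475.6 320.7] [660. 530.  25.] [80. 36. 63.]
side [  310   130   210   107 11288] [449.2 165.2] [1092.    4.   25.] [69. 38. 20.]
side [239 144  33  21 340] [255.6 154.2] [643. 511.  25.] [56. 21. 42.]
side [258 157  31  28 563] [273.4 170.4] [623. 375.  25.] [46. 45. 44.]
side [205 164  44  40 942] [228.9 182.2] [471. 409.  25.] [44. 58. 63.]
side [315 179  30  12 176] [329.6 185.4] [703. 178.  25.] [43. 54. 66.]
side [278 180  37  30 716] [295.9 194.5] [589. 207.  25.] [50. 49. 48.]
side [ 280  194  227  156 8481] [393.2 278.1] [ 539. -240.   25.] [63. 61. 59.]
side [427 224  26  29 458] [438.5 240.1] [ 739. -222.   25.] [77. 82. 81.]
side [370 257  18  15 158] [377.8 265.8] [ 543. -185.   25.] [63. 59. 55.]
```

View pics/scenez.png

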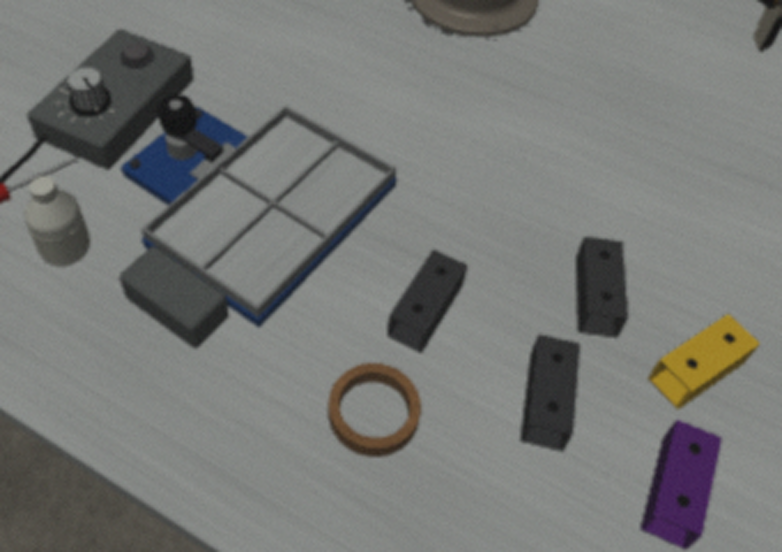

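View pics/sidez.png

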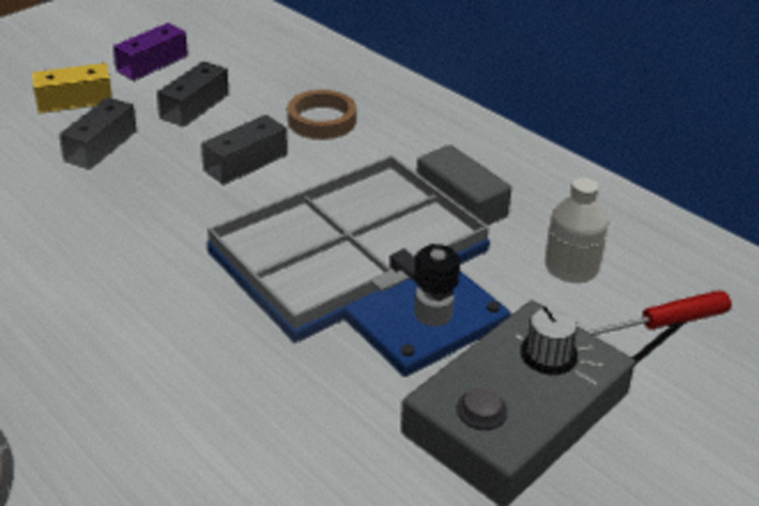

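Zoomed: holes in housing tops (441,271)/(418,308), (605,255)/(607,297), (557,358)/(552,407). Tray rim corners at (286,110), (395,172), (258,312), (147,235); the dog points to the tray.

Run:
```python
from h import *
from plant import bot
C=bot.get_calibration('scene');S=bot.get_calibration('side')
a=lambda p:(p[0]/2.3+180-.3,p[1]/2.3+110-.3); b=lambda p:(p[0]/2.3+190-.3,p[1]/2.3+130-.3)
for n,p,q in(('h1',(441,271),(418,308)),('h2',(605,255),(607,297)),('h3',(557,358),(552,407)),('yel',(730,338),(692,363)),('pur',(695,448),(683,501))):
    A,B=onz(C,*a(p),46),onz(C,*a(q),46);d=B-A
    print(n,((A+B)/2).round(),np.linalg.norm(d).round(),'ang',np.arctan2(d[1],d[0]).round(3))
for n,p,q in(('ctr',(273,203),(348,236)),('cT',(286,110),(295,325)),('cR',(395,172),(210,235)),('cB',(258,312),(392,160)),('cL',(147,235),(488,230)),('knob',(179,100),(438,253)),('timer',(85,76),(553,318)),('key',(136,50),(485,402)),('bottlecap',(43,185),(585,188))):
    P,e=tri(C,a(p),S,b(q)); print(n,P.round(),e.round(1))
for n,p,q,z in(('tape',(375,408),(322,112),25),('driver',(0,190),(690,308),12)):
    print(n,onz(C,*a(p),z).round(),onz(S,*b(q),z).round())
o=bot.get_obs();print(o['tcp_rot'])
```

```text
h1 [594. 211.  46.] 60.0 ang 0.004
h2 [468. 379.  46.] 61.0 ang 0.372
h3 [631. 378.  46.] 60.0 ang 0.283
yel [504. 512.  46.] 60.0 ang -0.477
pur [656. 531.  46.] 61.0 ang 0.082
ctr [566. -25.  25.] 0.9
cT [ 417. -102.   26.] 0.7
cR [440.  84.  28.] 1.1
cB [715.  52.  29.] 0.2
cL [ 695. -129.   29.] 3.9
knob [ 544. -183.  107.] 4.3
timer [ 564. -321.   98.] 0.1
key [ 458. -330.   63.] 1.5
bottlecap [ 745. -221.  116.] 0.9
tape [748. 225.  25.] [731. 210.  25.]
driver [ 727. -347.   12.] [ 774. -357.   12.]
[-3.14045913e+00 -1.80728217e-04  2.69374659e+00]
```

```bash
cat > go.py <<'E'
# go.py x,y,z,yaw,n ... : per-row jog values (x y z spin) repeated n times for each leg
import sys; from h import *; from plant import bot
o=bot.get_obs();p=np.array(o['tool_pos']);y=o['tcp_rot'][2]
print('t',round(o['time'],2),'at',p.round(1),'yaw',round(y,3),'F',o['contact_force'].round(1),'M',o['moment'].round(2),'w',round(o['grip_width'],1),'q',o['joint_positions'].round(2))
for a in sys.argv[1:]:
    v=a.split(',');t=np.array([p[i] if s=='-' else float(s) for i,s in enumerate(v[:3])])
    ty=y if v[3]=='-' else float(v[3]);n=int(v[4]);dy=(ty-y+np.pi)%(2*np.pi)-np.pi
    A=sum(R.from_euler('xyz',[np.pi,0,y+k*dy/n]).as_matrix() for k in range(n))
    print(a,np.round(np.linalg.solve(A,t-p)/80,3),round(-dy/n/.1,3)); p=t;y=ty
E
python3 go.py 594,211,130,3.14,10 594,211,20,3.14,3 594,211,130,3.14,3 640,14.5,130,3.036,5 640,14.5,41,3.036,3
```

```text
t 0.15 at [227.1 473.  226.2] yaw 2.694 F [-0.4 -0.5 -0.5] M [0.05 0.02 0.02] w 92.2 q [ 0.98  0.34  1.52  0.    1.28 -0.15]
594,211,130,3.14,10 [-0.529 -0.207  0.12 ] -0.446
594,211,20,3.14,3 [ 0.    -0.     0.458] -0.0
594,211,130,3.14,3 [-0.     0.    -0.458] -0.0
640,14.5,130,3.036,5 [-0.136 -0.486 -0.   ] 0.208
640,14.5,41,3.036,3 [-0.    -0.     0.371] -0.0
```

Call:
jog_arm([
  {"xyz": [-0.529,-0.207,0.12],"spin": -0.446},
  {"xyz": [-0.529,-0.207,0.12],"spin": -0.446},
  {"xyz": [-0.529,-0.207,0.12],"spin": -0.446},
  {"xyz": [-0.529,-0.207,0.12],"spin": -0.446},
  {"xyz": [-0.529,-0.207,0.12],"spin": -0.446},
  {"xyz": [-0.529,-0.207,0.12],"spin": -0.446},
  {"xyz": [-0.529,-0.207,0.12],"spin": -0.446},
  {"xyz": [-0.529,-0.207,0.12],"spin": -0.446},
  {"xyz": [-0.529,-0.207,0.12],"spin": -0.446},
  {"xyz": [-0.529,-0.207,0.12],"spin": -0.446},
], gripper=100)

```text
time: 1.4
tool_pos: [595.2, 210.4, 130.1]
tcp_rot: [3.142, -0.001, 3.141]
contact_force: [-0.5, 0.1, 1.1]
grip_width: 92.0
finger_force: 0.0
```

```bash
python3 - <<'E'
from h import *
from plant import bot
c=bot.get_calibration('wrist');im=bot.capture('wrist');cv2.imwrite('pics/w1.png',im)
print(c['eye'],c['rotation'],proj(c,np.array([[594,211,46],[566,-24,38]])))
E
python3 go.py 594,211,20,3.14,3
```

```text
[512.17559009 210.94731756 287.83950053] [2.83119298e+00 9.09605702e-04 1.56874890e+00] [[314.03033267 204.81828901]
 [ 29.99428045 170.1328215 ]]
t 1.45 at [599.4 207.3 128.4] yaw 3.14 F [ 1.9 -3.1  0.3] M [-0.1  -0.04  0.02] w 91.7 q [ 0.21  0.62  1.34 -0.    1.18 -1.36]
594,211,20,3.14,3 [0.023 0.016 0.452] 0.0
```

View pics/w1.png

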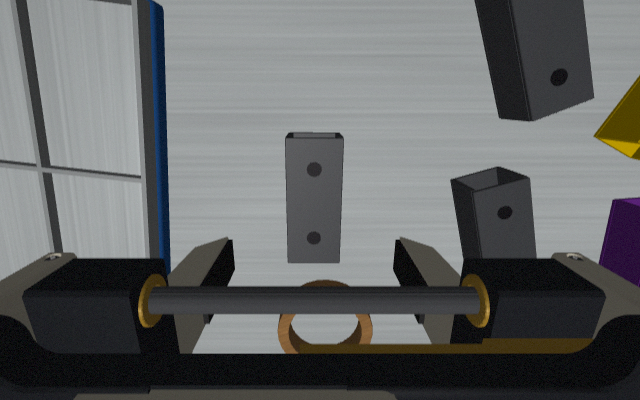

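Wrist view: h1's holes are at (314,169)/(314,238), midpoint where predicted (314,205). Descending to grasp.

Call:
jog_arm([
  {"xyz": [0,0,0.35]},
  {"xyz": [0,0,0.35]},
  {"xyz": [0,0,0.35]},
  {"xyz": [0,0,0.25]},
  {"xyz": [0,0,0.08]},
  {},
  {},
  {},
  {},
  {},
])

```text
invalid input
```

Call:
jog_arm([
  {},
  {},
  {},
  {},
  {},
  {},
  {},
  {},
  {},
  {},
], gripper=0)

```text
invalid input
```

```bash
python3 go.py -,-,130,-,3 640,14.5,130,3.036,5 640,14.5,42,3.036,3
```

```text
t 1.45 at [599.4 207.3 128.4] yaw 3.14 F [ 1.9 -3.1  0.3] M [-0.1  -0.04  0.02] w 91.7 q [ 0.21  0.62  1.34 -0.    1.18 -1.36]
-,-,130,-,3 [ 0.     0.    -0.007] -0.0
640,14.5,130,3.036,5 [-0.122 -0.477 -0.   ] 0.208
640,14.5,42,3.036,3 [-0.    -0.     0.367] -0.0
```

Rows need all fields.

Call:
jog_arm([
  {"xyz": [0,0,0.35],"spin": 0},
  {"xyz": [0,0,0.35],"spin": 0},
  {"xyz": [0,0,0.35],"spin": 0},
  {"xyz": [0,0,0.25],"spin": 0},
  {"xyz": [0,0,0.08],"spin": 0},
  {"xyz": [0,0,0],"spin": 0},
  {"xyz": [0,0,0],"spin": 0},
  {"xyz": [0,0,0],"spin": 0},
  {"xyz": [0,0,0],"spin": 0},
  {"xyz": [0,0,0],"spin": 0},
])

```text
time: 2.7
tool_pos: [594.2, 211.4, 20.6]
tcp_rot: [3.141, 0.0, 3.14]
contact_force: [0.1, -0.4, 0.7]
grip_width: 91.3
finger_force: 0.0
```

Call:
jog_arm([
  {"xyz": [0,0,0],"spin": 0},
  {"xyz": [0,0,0],"spin": 0},
  {"xyz": [0,0,0],"spin": 0},
  {"xyz": [0,0,0],"spin": 0},
  {"xyz": [0,0,0],"spin": 0},
  {"xyz": [0,0,0],"spin": 0},
  {"xyz": [0,0,0],"spin": 0},
  {"xyz": [0,0,0],"spin": 0},
  {"xyz": [0,0,0],"spin": 0},
  {"xyz": [0,0,0],"spin": 0},
], gripper=0)

```text
time: 3.95
tool_pos: [594.1, 211.3, 20.3]
tcp_rot: [-3.142, 0.0, 3.14]
contact_force: [-0.5, -1.1, -0.0]
grip_width: 45.6
finger_force: 30.0
```

```bash
python3 go.py -,-,130,-,3 640,14.5,130,3.036,5 640,14.5,42,3.036,3
```

```text
t 3.95 at [594.1 211.3  20.3] yaw 3.14 F [-0.5 -1.1 -0. ] M [-0.19 -0.03  0.02] w 45.6 q [ 0.22  0.74  1.44 -0.    0.96 -1.35]
-,-,130,-,3 [-0.     0.    -0.457] -0.0
640,14.5,130,3.036,5 [-0.136 -0.487 -0.   ] 0.208
640,14.5,42,3.036,3 [-0.    -0.     0.367] -0.0
```

Call:
jog_arm([
  {"xyz": [0,0,-0.457],"spin": 0},
  {"xyz": [0,0,-0.457],"spin": 0},
  {"xyz": [0,0,-0.457],"spin": 0},
  {"xyz": [-0.136,-0.487,0],"spin": 0.208},
  {"xyz": [-0.136,-0.487,0],"spin": 0.208},
  {"xyz": [-0.136,-0.487,0],"spin": 0.208},
  {"xyz": [-0.136,-0.487,0],"spin": 0.208},
  {"xyz": [-0.136,-0.487,0],"spin": 0.208},
  {"xyz": [0,0,0],"spin": 0},
  {"xyz": [0,0,0],"spin": 0},
])

```text
time: 5.2
tool_pos: [639.6, 14.9, 129.5]
tcp_rot: [3.141, -0.001, 3.036]
contact_force: [0.0, 0.5, -3.2]
grip_width: 45.8
finger_force: 30.0
```

```bash
python3 - <<'E'
from h import *
from plant import bot
im=bot.capture('side');cv2.imwrite('pics/s2.png',cv2.resize(im[80:330,200:520],None,fx=2.2,fy=2.2))
E
python3 go.py 640,14.5,42,3.036,3
```

```text
t 5.25 at [639.6  15.4 129.6] yaw 3.037 F [-0.6  0.7 -2.7] M [ 0.03 -0.    0.05] w 45.9 q [-0.1   0.63  1.31  0.    1.19 -1.56]
640,14.5,42,3.036,3 [-0.002 -0.004  0.365] 0.002
```

View pics/s2.png

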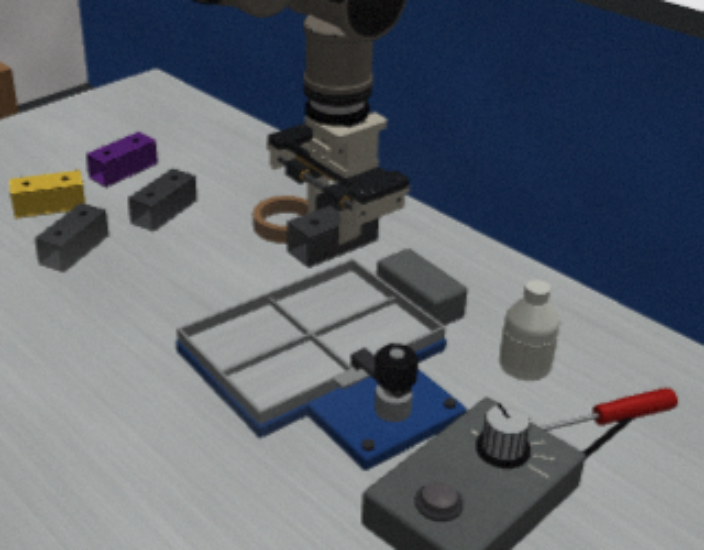

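Held level (centre ≈(335,235)) over the tray. Lower and release, then on to h3.

Call:
jog_arm([
  {"xyz": [0,0,0.35],"spin": 0},
  {"xyz": [0,0,0.35],"spin": 0},
  {"xyz": [0,0,0.25],"spin": 0},
  {"xyz": [0,0,0.1],"spin": 0},
  {"xyz": [0,0,0.045],"spin": 0},
  {"xyz": [0,0,0],"spin": 0},
  {"xyz": [0,0,0],"spin": 0},
  {"xyz": [0,0,0],"spin": 0},
  {"xyz": [0,0,0],"spin": 0},
  {"xyz": [0,0,0],"spin": 0},
])

```text
time: 6.5
tool_pos: [640.1, 14.4, 42.5]
tcp_rot: [3.141, 0.0, 3.036]
contact_force: [-0.2, -0.6, -2.7]
grip_width: 46.0
finger_force: 30.0
```

Call:
jog_arm([
  {"xyz": [0,0,0],"spin": 0},
  {"xyz": [0,0,0],"spin": 0},
  {"xyz": [0,0,0],"spin": 0},
  {"xyz": [0,0,0],"spin": 0},
  {"xyz": [0,0,0],"spin": 0},
  {"xyz": [0,0,0],"spin": 0},
  {"xyz": [0,0,-0.45],"spin": 0},
  {"xyz": [0,0,-0.45],"spin": 0},
  {"xyz": [0,0,-0.3],"spin": 0},
  {"xyz": [0,0,0],"spin": 0},
], gripper=75)

```text
time: 7.75
tool_pos: [641.2, 14.4, 140.5]
tcp_rot: [3.141, 0.005, 3.036]
contact_force: [0.1, -1.3, 0.1]
grip_width: 68.7
finger_force: 0.0
```

```bash
python3 - <<'E'
from h import *
from plant import bot
im=bot.capture('scene');C=bot.get_calibration('scene')
m=(im.max(2)<75).astype(np.uint8);m[:200]=0;m[:,:280]=0;m[340:]=0;m[:,520:]=0
k,l,st,ce=cv2.connectedComponentsWithStats(m)
for j in range(1,k):
    if st[j,4]>250:print(st[j],ce[j].round(1),onz(C,*ce[j],25).round())
E
python3 go.py 631,378,130,3.425,9 631,378,20,3.425,3
```

```text
[280 200  36  38 815] [295.5 216.9] [629.   6.  25.]
[280 200  62  51 381] [311.7 226.5] [633.  63.  25.]
[431 214  21  42 809] [440.8 234.7] [471. 379.  25.]
[407 256  25  50 950] [419.1 280.5] [633. 379.  25.]
t 7.8 at [640.2  14.4 138.6] yaw 3.036 F [ 0.  -0.4  0.3] M [ 0.03 -0.01  0.01] w 68.7 q [-0.1   0.63  1.3   0.    1.21 -1.56]
631,378,130,3.425,9 [-0.021  0.508  0.012] -0.432
631,378,20,3.425,3 [-0.    -0.     0.458] -0.0
```

Call:
jog_arm([
  {"xyz": [-0.021,0.508,0.012],"spin": -0.432},
  {"xyz": [-0.021,0.508,0.012],"spin": -0.432},
  {"xyz": [-0.021,0.508,0.012],"spin": -0.432},
  {"xyz": [-0.021,0.508,0.012],"spin": -0.432},
  {"xyz": [-0.021,0.508,0.012],"spin": -0.432},
  {"xyz": [-0.021,0.508,0.012],"spin": -0.432},
  {"xyz": [-0.021,0.508,0.012],"spin": -0.432},
  {"xyz": [-0.021,0.508,0.012],"spin": -0.432},
  {"xyz": [-0.021,0.508,0.012],"spin": -0.432},
  {"xyz": [0,0,0],"spin": 0},
], gripper=100)

```text
time: 9.05
tool_pos: [628.4, 381.0, 126.8]
tcp_rot: [3.141, -0.004, -2.854]
contact_force: [-0.3, -0.7, 0.0]
grip_width: 91.9
finger_force: 0.0
```

Call:
jog_arm([
  {"xyz": [0,0,0.35],"spin": 0},
  {"xyz": [0,0,0.35],"spin": 0},
  {"xyz": [0,0,0.35],"spin": 0},
  {"xyz": [0,0,0.25],"spin": 0},
  {"xyz": [0,0,0.075],"spin": 0},
  {"xyz": [0,0,0],"spin": 0},
  {"xyz": [0,0,0],"spin": 0},
  {"xyz": [0,0,0],"spin": 0},
  {"xyz": [0,0,0],"spin": 0},
  {"xyz": [0,0,0],"spin": 0},
])

```text
time: 10.3
tool_pos: [630.7, 378.2, 20.1]
tcp_rot: [3.142, 0.0, -2.859]
contact_force: [-0.4, -0.4, -0.3]
grip_width: 91.8
finger_force: 0.0
```

Call:
jog_arm([
  {"xyz": [0,0,0],"spin": 0},
  {"xyz": [0,0,0],"spin": 0},
  {"xyz": [0,0,0],"spin": 0},
  {"xyz": [0,0,0],"spin": 0},
  {"xyz": [0,0,0],"spin": 0},
  {"xyz": [0,0,0],"spin": 0},
  {"xyz": [0,0,0],"spin": 0},
  {"xyz": [0,0,0],"spin": 0},
  {"xyz": [0,0,0],"spin": 0},
  {"xyz": [0,0,0],"spin": 0},
], gripper=0)

```text
time: 11.55
tool_pos: [630.7, 378.3, 19.8]
tcp_rot: [3.141, 0.0, -2.859]
contact_force: [0.0, 2.1, -0.6]
grip_width: 45.7
finger_force: 30.0
```

```bash
python3 go.py -,-,130,-,3 503.8,29,130,3.036,10 503.8,29,42,3.036,3
```

```text
t 11.55 at [630.7 378.3  19.8] yaw -2.859 F [ 0.   2.1 -0.6] M [ 0.24  0.08 -0.01] w 45.7 q [ 0.44  0.92  1.06  0.    1.16 -1.42]
-,-,130,-,3 [ 0.     0.    -0.459] -0.0
503.8,29,130,3.036,10 [ 0.206 -0.42  -0.   ] 0.389
503.8,29,42,3.036,3 [-0.    -0.     0.367] -0.0
```

Call:
jog_arm([
  {"xyz": [0,0,-0.459],"spin": 0},
  {"xyz": [0,0,-0.459],"spin": 0},
  {"xyz": [0,0,-0.459],"spin": 0},
  {"xyz": [0.206,-0.42,0],"spin": 0.389},
  {"xyz": [0.206,-0.42,0],"spin": 0.389},
  {"xyz": [0.206,-0.42,0],"spin": 0.389},
  {"xyz": [0.206,-0.42,0],"spin": 0.389},
  {"xyz": [0.206,-0.42,0],"spin": 0.389},
  {"xyz": [0.206,-0.42,0],"spin": 0.389},
  {"xyz": [0.206,-0.42,0],"spin": 0.389},
])

```text
time: 12.8
tool_pos: [555.2, 126.4, 129.6]
tcp_rot: [-3.141, -0.001, -3.132]
contact_force: [0.0, 0.2, -2.3]
grip_width: 45.6
finger_force: 30.0
```

Call:
jog_arm([
  {"xyz": [0.206,-0.42,0],"spin": 0.389},
  {"xyz": [0.206,-0.42,0],"spin": 0.389},
  {"xyz": [0.206,-0.42,0],"spin": 0.389},
  {"xyz": [0,0,0],"spin": 0},
  {"xyz": [0,0,0.35],"spin": 0},
  {"xyz": [0,0,0.35],"spin": 0},
  {"xyz": [0,0,0.25],"spin": 0},
  {"xyz": [0,0,0],"spin": 0},
  {"xyz": [0,0,0],"spin": 0},
  {"xyz": [0,0,0],"spin": 0},
])

```text
time: 14.05
tool_pos: [504.6, 28.6, 54.9]
tcp_rot: [3.141, 0.002, 3.036]
contact_force: [-0.7, -0.3, -2.3]
grip_width: 45.5
finger_force: 30.0
```

```bash
python3 - <<'E'
from plant import bot
import cv2
cv2.imwrite('pics/w3.png',bot.capture('wrist'))
E
python3 go.py 503.8,29,42,3.036,1
```

```text
t 14.1 at [504.5  28.6  54.8] yaw 3.036 F [ 0.2 -0.2 -2.7] M [ 0.04 -0.01  0.05] w 45.7 q [-0.1   0.52  1.79  0.    0.83 -1.56]
503.8,29,42,3.036,1 [0.009 0.004 0.16 ] -0.003
```

View pics/w3.png

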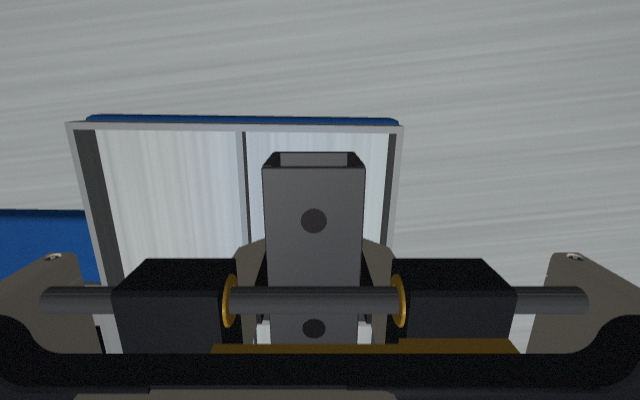

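The housing sits between the rib (x≈243) and rim (x≈390) and is aligned. Release, then check h2.

Call:
jog_arm([
  {"xyz": [0,0,0.1],"spin": 0},
  {"xyz": [0,0,0.055],"spin": 0},
  {"xyz": [0,0,0],"spin": 0},
  {"xyz": [0,0,0],"spin": 0},
  {"xyz": [0,0,0],"spin": 0},
  {"xyz": [0,0,0],"spin": 0},
  {"xyz": [0,0,0],"spin": 0},
  {"xyz": [0,0,0],"spin": 0},
  {"xyz": [0,0,0],"spin": 0},
  {"xyz": [0,0,0],"spin": 0},
])

```text
time: 15.35
tool_pos: [503.8, 28.5, 41.5]
tcp_rot: [3.141, 0.0, 3.036]
contact_force: [-0.7, -0.5, -1.9]
grip_width: 46.0
finger_force: 30.0
```

Call:
jog_arm([
  {"xyz": [0,0,0],"spin": 0},
  {"xyz": [0,0,0],"spin": 0},
  {"xyz": [0,0,0],"spin": 0},
  {"xyz": [0,0,0],"spin": 0},
  {"xyz": [0,0,0],"spin": 0},
  {"xyz": [0,0,0],"spin": 0},
  {"xyz": [0,0,-0.45],"spin": 0},
  {"xyz": [0,0,-0.45],"spin": 0},
  {"xyz": [0,0,-0.3],"spin": 0},
  {"xyz": [0,0,0],"spin": 0},
], gripper=75)

```text
time: 16.6
tool_pos: [504.9, 28.5, 139.1]
tcp_rot: [3.141, 0.004, 3.036]
contact_force: [0.7, 0.5, -0.0]
grip_width: 68.7
finger_force: 0.0
```

```bash
python3 - <<'E'
from h import *
from plant import bot
im=bot.capture('scene');C=bot.get_calibration('scene')
m=(im.max(2)<75).astype(np.uint8);m[:200]=0;m[:,:280]=0;m[340:]=0;m[:,520:]=0
k,l,st,ce=cv2.connectedComponentsWithStats(m)
for j in range(1,k):
    if st[j,4]>250:print(st[j],ce[j].round(1),onz(C,*ce[j],25).round())
E
python3 go.py 468,379,130,3.514,9 468,379,20,3.514,3
```

```text
[280 200  47  38 897] [297.3 215.6] [623.   8.  25.]
[280 200  62  51 392] [311.2 226.8] [635.  62.  25.]
[431 214  22  42 814] [440.8 234.7] [471. 379.  25.]
t 16.65 at [504.   28.5 137.7] yaw 3.036 F [-0.  -0.3 -0.8] M [ 0.04  0.   -0.  ] w 68.6 q [-0.1   0.4   1.71  0.    1.03 -1.56]
468,379,130,3.514,9 [-0.002  0.494  0.011] -0.532
468,379,20,3.514,3 [-0.    -0.     0.458] -0.0
```

Call:
jog_arm([
  {"xyz": [-0.002,0.494,0.011],"spin": -0.532},
  {"xyz": [-0.002,0.494,0.011],"spin": -0.532},
  {"xyz": [-0.002,0.494,0.011],"spin": -0.532},
  {"xyz": [-0.002,0.494,0.011],"spin": -0.532},
  {"xyz": [-0.002,0.494,0.011],"spin": -0.532},
  {"xyz": [-0.002,0.494,0.011],"spin": -0.532},
  {"xyz": [-0.002,0.494,0.011],"spin": -0.532},
  {"xyz": [-0.002,0.494,0.011],"spin": -0.532},
  {"xyz": [-0.002,0.494,0.011],"spin": -0.532},
  {"xyz": [0,0,0],"spin": 0},
], gripper=100)

```text
time: 17.9
tool_pos: [465.7, 380.8, 127.4]
tcp_rot: [-3.142, -0.003, -2.765]
contact_force: [1.0, -0.2, -0.8]
grip_width: 91.9
finger_force: 0.0
```

Call:
jog_arm([
  {"xyz": [0,0,0.35],"spin": 0},
  {"xyz": [0,0,0.35],"spin": 0},
  {"xyz": [0,0,0.35],"spin": 0},
  {"xyz": [0,0,0.25],"spin": 0},
  {"xyz": [0,0,0.075],"spin": 0},
  {"xyz": [0,0,0],"spin": 0},
  {"xyz": [0,0,0],"spin": 0},
  {"xyz": [0,0,0],"spin": 0},
  {"xyz": [0,0,0],"spin": 0},
  {"xyz": [0,0,0],"spin": 0},
])

```text
time: 19.15
tool_pos: [467.8, 379.1, 19.9]
tcp_rot: [3.142, 0.001, -2.769]
contact_force: [-0.7, 1.1, -0.1]
grip_width: 91.8
finger_force: 0.0
```

Call:
jog_arm([
  {"xyz": [0,0,0],"spin": 0},
  {"xyz": [0,0,0],"spin": 0},
  {"xyz": [0,0,0],"spin": 0},
  {"xyz": [0,0,0],"spin": 0},
  {"xyz": [0,0,0],"spin": 0},
  {"xyz": [0,0,0],"spin": 0},
  {"xyz": [0,0,0],"spin": 0},
  {"xyz": [0,0,0],"spin": 0},
  {"xyz": [0,0,0],"spin": 0},
  {"xyz": [0,0,0],"spin": 0},
], gripper=0)

```text
time: 20.4
tool_pos: [467.7, 379.0, 19.6]
tcp_rot: [3.142, 0.0, -2.769]
contact_force: [1.0, 0.3, 0.7]
grip_width: 45.6
finger_force: 30.0
```

```bash
python3 go.py -,-,140,-,3 633,-77,140,3.036,12
```

```text
t 20.4 at [467.7 379.   19.6] yaw -2.769 F [1.  0.3 0.7] M [ 0.06 -0.    0.06] w 45.6 q [ 0.55  0.7   1.53  0.    0.9  -1.39]
-,-,140,-,3 [ 0.     0.    -0.502] -0.0
633,-77,140,3.036,12 [-0.098 -0.5   -0.   ] 0.399
```

Call:
jog_arm([
  {"xyz": [0,0,-0.502],"spin": 0},
  {"xyz": [0,0,-0.502],"spin": 0},
  {"xyz": [0,0,-0.502],"spin": 0},
  {"xyz": [-0.098,-0.5,0],"spin": 0.399},
  {"xyz": [-0.098,-0.5,0],"spin": 0.399},
  {"xyz": [-0.098,-0.5,0],"spin": 0.399},
  {"xyz": [-0.098,-0.5,0],"spin": 0.399},
  {"xyz": [-0.098,-0.5,0],"spin": 0.399},
  {"xyz": [-0.098,-0.5,0],"spin": 0.399},
  {"xyz": [-0.098,-0.5,0],"spin": 0.399},
])

```text
time: 21.65
tool_pos: [590.7, 121.2, 139.8]
tcp_rot: [3.141, -0.001, -3.049]
contact_force: [1.3, -0.4, -1.0]
grip_width: 45.5
finger_force: 30.0
```

Call:
jog_arm([
  {"xyz": [-0.098,-0.5,0],"spin": 0.399},
  {"xyz": [-0.098,-0.5,0],"spin": 0.399},
  {"xyz": [-0.098,-0.5,0],"spin": 0.399},
  {"xyz": [-0.098,-0.5,0],"spin": 0.399},
  {"xyz": [-0.098,-0.5,0],"spin": 0.399},
  {"xyz": [0,0,0],"spin": 0},
  {"xyz": [0,0,0],"spin": 0},
  {"xyz": [0,0,0.35],"spin": 0},
  {"xyz": [0,0,0],"spin": 0},
  {"xyz": [0,0,0],"spin": 0},
])

```text
time: 22.9
tool_pos: [632.7, -75.8, 112.8]
tcp_rot: [3.141, 0.001, 3.037]
contact_force: [-0.1, -0.5, -1.3]
grip_width: 45.8
finger_force: 30.0
```

```bash
python3 - <<'E'
from plant import bot
import cv2
cv2.imwrite('pics/w4.png',bot.capture('wrist'))
E
python3 go.py 633,-77,42,3.036,1
```

```text
t 22.95 at [633.  -76.1 113.2] yaw 3.037 F [ 0.4 -0.5 -1.6] M [ 0.09 -0.01 -0.  ] w 45.7 q [-0.24  0.64  1.34  0.    1.15 -1.71]
633,-77,42,3.036,1 [-0.002 -0.012  0.89 ] 0.006
```

View pics/w4.png

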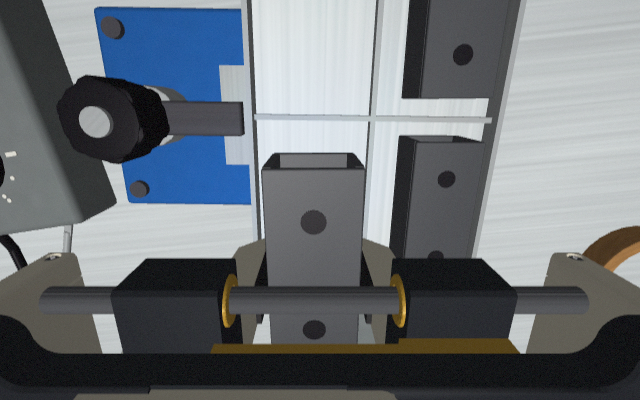

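Housings sit in their bays; the third is above its bay, aligned. Knob cap at (96,122). Lower and release.

Call:
jog_arm([
  {"xyz": [0,0,0.3],"spin": 0},
  {"xyz": [0,0,0.3],"spin": 0},
  {"xyz": [0,0,0.2],"spin": 0},
  {"xyz": [0,0,0.08],"spin": 0},
  {"xyz": [0,0,0.01],"spin": 0},
  {"xyz": [0,0,0],"spin": 0},
  {"xyz": [0,0,0],"spin": 0},
  {"xyz": [0,0,0],"spin": 0},
  {"xyz": [0,0,0],"spin": 0},
  {"xyz": [0,0,0],"spin": 0},
])

```text
time: 24.2
tool_pos: [632.4, -76.6, 40.9]
tcp_rot: [3.142, 0.0, 3.036]
contact_force: [-0.2, -0.4, -2.4]
grip_width: 46.0
finger_force: 30.0
```

Call:
jog_arm([
  {"xyz": [0,0,0],"spin": 0},
  {"xyz": [0,0,0],"spin": 0},
  {"xyz": [0,0,0],"spin": 0},
  {"xyz": [0,0,0],"spin": 0},
  {"xyz": [0,0,0],"spin": 0},
  {"xyz": [0,0,0],"spin": 0},
  {"xyz": [0,0,-0.5],"spin": 0},
  {"xyz": [0,0,-0.5],"spin": 0},
  {"xyz": [0,0,-0.5],"spin": 0},
  {"xyz": [0,0,0],"spin": 0},
], gripper=75)

```text
time: 25.45
tool_pos: [634.3, -77.0, 164.9]
tcp_rot: [-3.141, 0.008, 3.036]
contact_force: [-0.4, -0.1, 0.7]
grip_width: 68.8
finger_force: 0.0
```

```bash
python3 go.py 548,-180,190,3.036,6
```

```text
t 25.45 at [634.3 -77.  164.9] yaw 3.036 F [-0.4 -0.1  0.7] M [-0.03 -0.04 -0.03] w 68.8 q [-0.24  0.6   1.28  0.    1.26 -1.71]
548,-180,190,3.036,6 [ 0.156 -0.232 -0.052] -0.001
```

Call:
jog_arm([
  {"xyz": [0.156,-0.232,-0.052],"spin": 0},
  {"xyz": [0.156,-0.232,-0.052],"spin": 0},
  {"xyz": [0.156,-0.232,-0.052],"spin": 0},
  {"xyz": [0.156,-0.232,-0.052],"spin": 0},
  {"xyz": [0.156,-0.232,-0.052],"spin": 0},
  {"xyz": [0.156,-0.232,-0.052],"spin": 0},
  {"xyz": [0,0,0],"spin": 1},
  {"xyz": [0,0,0],"spin": 1},
  {"xyz": [0,0,0],"spin": 1},
  {"xyz": [0,0,0],"spin": 1},
], gripper=100)

```text
time: 26.7
tool_pos: [545.6, -180.2, 186.1]
tcp_rot: [3.142, 0.0, 2.632]
contact_force: [-0.7, 0.3, -0.9]
grip_width: 91.7
finger_force: 0.0
```

Call:
jog_arm([
  {"xyz": [0,0,0],"spin": 1},
  {"xyz": [0,0,0],"spin": 1},
  {"xyz": [0,0,0],"spin": 1},
  {"xyz": [0,0,0],"spin": 1},
  {"xyz": [0,0,0],"spin": 1},
  {"xyz": [0,0,0],"spin": 1},
  {"xyz": [0,0,0],"spin": 1},
  {"xyz": [0,0,0],"spin": 1},
  {"xyz": [0,0,0],"spin": 1},
  {"xyz": [0,0,0],"spin": 1},
])

```text
time: 27.95
tool_pos: [545.6, -180.2, 186.0]
tcp_rot: [3.141, 0.0, 1.632]
contact_force: [0.3, -0.8, 0.2]
grip_width: 92.0
finger_force: 0.0
```

Call:
jog_arm([
  {"xyz": [0,0,0],"spin": 1},
  {"xyz": [0,0,0],"spin": 1},
  {"xyz": [0,0,0],"spin": 1},
  {"xyz": [0,0,0],"spin": 1},
  {"xyz": [0,0,0],"spin": 1},
  {"xyz": [0,0,0],"spin": 1},
  {"xyz": [0,0,0],"spin": 1},
  {"xyz": [0,0,0],"spin": 1},
  {"xyz": [0,0,0],"spin": 1},
  {"xyz": [0,0,0],"spin": 1},
])

```text
time: 29.2
tool_pos: [545.6, -180.2, 186.0]
tcp_rot: [3.142, -0.0, 0.632]
contact_force: [-0.1, -0.0, 0.7]
grip_width: 92.0
finger_force: 0.0
```

Call:
jog_arm([
  {"xyz": [0,0,0],"spin": 1},
  {"xyz": [0,0,0],"spin": 1},
  {"xyz": [0,0,0],"spin": 1},
  {"xyz": [0,0,0],"spin": 1},
  {"xyz": [0,0,0],"spin": 1},
  {"xyz": [0,0,0],"spin": 1},
  {"xyz": [0,0,0],"spin": 1},
  {"xyz": [0,0,0],"spin": 1},
  {"xyz": [0,0,0],"spin": 0},
  {"xyz": [0,0,0],"spin": 0},
])

```text
time: 30.45
tool_pos: [545.9, -179.8, 185.9]
tcp_rot: [-3.142, -0.0, -0.163]
contact_force: [-0.2, 0.0, -0.3]
grip_width: 91.6
finger_force: 0.0
```

```bash
python3 - <<'E'
from h import *
from plant import bot
c=bot.get_calibration('wrist');im=bot.capture('wrist')
print(proj(c,np.array([[550,-183,101.5]])),c['eye'].round(1))
np.save('pics/c5.npy',c,allow_pickle=True)
v=im.copy();cv2.imwrite('pics/w5.png',v)
E
python3 go.py
```

```text
[[316.98774784 201.18169081]] [ 628.9 -192.9  343.7]
t 30.5 at [ 545.9 -179.8  185.9] yaw -0.163 F [-0.4 -0.2  0.4] M [-0.03  0.16  0.01] w 92.1 q [-0.45  0.47  1.45  0.    1.23  1.28]
```

View pics/w5.png

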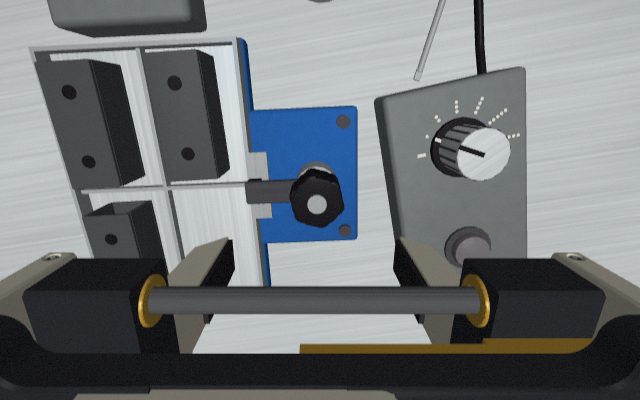

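All three housings lie in bays. Knob cap is at (317,204), timer top ≈(484,153), key ≈(468,248). Computing positions.

Run:
```python
from h import *
c=np.load('pics/c5.npy',allow_pickle=True).item();im=cv2.imread('pics/w5.png')
hsv=cv2.cvtColor(im,cv2.COLOR_BGR2HSV)
def blob(m,near,tag,z):
    k,l,st,ce=cv2.connectedComponentsWithStats(m.astype(np.uint8))
    j=l[near[1],near[0]]
    r=cv2.minEnclosingCircle(np.argwhere(l==j)[:,::-1].astype(np.float32));x,y,w,h=st[j,:4];p=(x+w/2-.5,y+h/2-.5)
    print(tag,st[j],ce[j].round(1),np.round(r[0],1),round(r[1],1),onz(c,*p,z).round(1))
g=im.max(2)
roi=np.zeros(g.shape,bool);roi[150:240,280:355]=1
blob((g>90)&roi,(317,204),'cap',101.5)
roi[:]=0;roi[160:235,285:350]=1
blob((g<70)&roi,(317,185),'knob',90)
roi[:]=0;roi[120:190,440:525]=1
blob((g>150)&roi,(495,150),'timer',95)
print(im[248,468],im[225,480],im[100,420],im[262,455])
# marks in polar coords about timer axis on face
T=onz(c,484,153,95);print('T',T.round(1))
m=(g>170);m[:80]=0;m[200:]=0;m[:,:405]=0;m[:,524:]=0
k,l,st,ce=cv2.connectedComponentsWithStats(m.astype(np.uint8))
for j in range(1,k):
    P=onz(c,*ce[j],50);d=P-T
    print(st[j,4],ce[j].round(),P.round(1)[:2],'r',np.hypot(*d[:2]).round(1),'ang',np.degrees(np.arctan2(d[1],d[0])).round(1))
cv2.imwrite('pics/crop5.png',cv2.resize(im[80:280,280:540],None,fx=3,fy=3,interpolation=cv2.INTER_CUBIC))
```

```text
cap [307 195  20  19 305] [316.6 204. ] [316.6 204. ] 9.8 [ 547.6 -182.2  101.5]
knob [ 285  169   59   59 2134] [315.7 196.7] [313.4 195.7] 32.5 [ 549.5 -180.4   90. ]
timer [ 457  128   54   53 2046] [484.2 153.9] [486.1 154. ] 30.5 [ 565.5 -322.3   95. ]
[116 111 118] [115 114 109] [126 127 123] [74 71 73]
T [ 566.3 -322.7   95. ]
228 [420.  83.] [ 627.9 -289.1] r 70.1 ang 28.6
21 [481. 100.] [ 604.1 -343.1] r 43.0 ang -28.3
9 [456. 102.] [ 606.5 -320.7] r 40.3 ang 2.8
10 [456. 106.] [ 602.3 -320.7] r 36.1 ang 3.1
10 [477. 108.] [ 598.2 -339.9] r 36.3 ang -28.2
10 [505. 110.] [ 592. -365.] r 49.5 ang -58.7
10 [456. 111.] [ 598.  -320.9] r 31.8 ang 3.2
9 [475. 112.] [ 594.5 -337.9] r 32.1 ang -28.2
9 [501. 113.] [ 589.7 -361.4] r 45.3 ang -58.8
10 [436. 116.] [ 596.4 -302.3] r 36.4 ang 34.1
9 [497. 116.] [ 587.3 -358. ] r 41.1 ang -59.2
9 [438. 120.] [ 592.8 -304.3] r 32.3 ang 34.7
9 [493. 119.] [ 585.2 -354.4] r 36.9 ang -59.1
9 [489. 122.] [ 582.9 -350.9] r 32.8 ang -59.5
1954 [484. 154.] [ 554.  -346.5] r 26.8 ang -117.4
8 [518. 134.] [ 567.4 -377.5] r 54.8 ang -88.8
8 [427. 136.] [ 579.8 -293.1] r 32.6 ang 65.4
10 [509. 136.] [ 566.9 -369.2] r 46.5 ang -89.2
9 [513. 135.] [ 567.3 -373.1] r 50.4 ang -88.8
17 [438. 140.] [ 574.9 -303. ] r 21.6 ang 66.2
28 [422. 155.] [ 562.7 -287.2] r 35.7 ang 95.8
```

View pics/crop5.png

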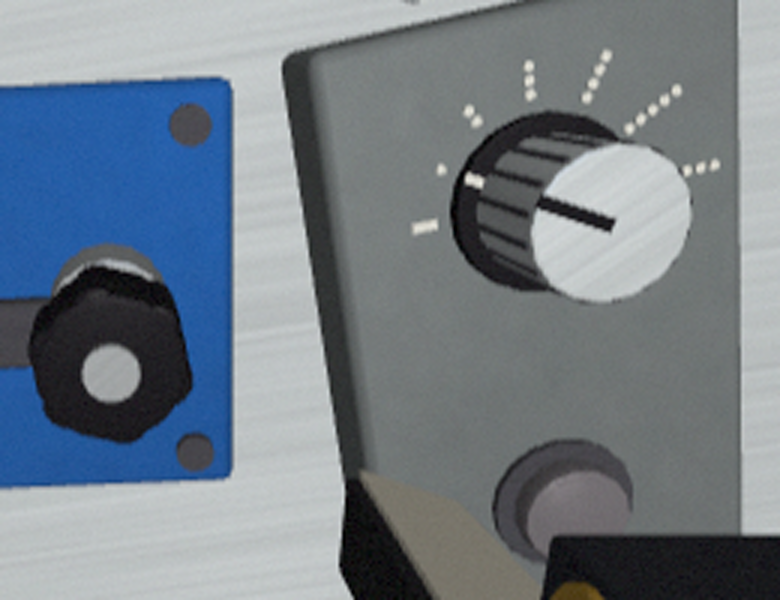

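Pointer tick is at 66°, in line with the one-dot mark, so the timer is at 1; 4 lies −94°, i.e. three clicks clockwise. Knob axis ≈(548,−182). Approach the knob.

```bash
python3 go.py 548,-182,76,-,4
```

```text
t 30.5 at [ 545.9 -179.8  185.9] yaw -0.163 F [-0.4 -0.2  0.4] M [-0.03  0.16  0.01] w 92.1 q [-0.45  0.47  1.45  0.    1.23  1.28]
548,-182,76,-,4 [0.008 0.006 0.343] -0.0
```

Call:
jog_arm([
  {"xyz": [0.008,0.006,0.35],"spin": 0},
  {"xyz": [0.008,0.006,0.35],"spin": 0},
  {"xyz": [0.008,0.006,0.35],"spin": 0},
  {"xyz": [0.008,0.006,0.25],"spin": 0},
  {"xyz": [0,0,0.075],"spin": 0},
  {"xyz": [0,0,0],"spin": 0},
  {"xyz": [0,0,0],"spin": 0},
  {"xyz": [0,0,0],"spin": 0},
  {"xyz": [0,0,0],"spin": 0},
  {"xyz": [0,0,0],"spin": 0},
])

```text
time: 31.75
tool_pos: [548.4, -181.8, 76.0]
tcp_rot: [3.142, -0.0, -0.164]
contact_force: [0.3, 0.6, 0.2]
grip_width: 91.7
finger_force: 0.0
```

Call:
jog_arm([
  {"xyz": [0,0,0],"spin": 0},
  {"xyz": [0,0,0],"spin": 0},
  {"xyz": [0,0,0],"spin": 0},
  {"xyz": [0,0,0],"spin": 0},
  {"xyz": [0,0,0],"spin": 0},
  {"xyz": [0,0,0],"spin": 0},
  {"xyz": [0,0,0],"spin": 0},
  {"xyz": [0,0,0],"spin": 0},
  {"xyz": [0,0,0],"spin": 0},
  {"xyz": [0,0,0],"spin": 0},
], gripper=0)

```text
time: 33.0
tool_pos: [548.1, -182.6, 75.8]
tcp_rot: [3.141, 0.0, -0.165]
contact_force: [-1.5, -5.0, -0.4]
grip_width: 43.5
finger_force: 30.0
```

```bash
python3 go.py
```

```text
t 33.0 at [ 548.1 -182.6   75.8] yaw -0.165 F [-1.5 -5.  -0.4] M [-0.67  0.46 -0.08] w 43.5 q [-0.45  0.59  1.57 -0.    0.98  1.28]
```

Call:
jog_arm([
  {"xyz": [0,0.012,0],"spin": 0},
  {"xyz": [0,0,-0.002],"spin": -1},
  {"xyz": [0,0,-0.002],"spin": -1},
  {"xyz": [0,0,-0.002],"spin": -1},
  {"xyz": [0,0,-0.002],"spin": -1},
  {"xyz": [0,0,-0.002],"spin": -1},
  {"xyz": [0,0,-0.002],"spin": -1},
  {"xyz": [0,0,-0.002],"spin": -1},
  {"xyz": [0,0,0],"spin": 0},
  {"xyz": [0,0,0],"spin": 0},
])

```text
time: 34.25
tool_pos: [548.1, -182.6, 76.9]
tcp_rot: [-3.141, 0.0, 0.534]
contact_force: [-1.4, -1.7, 0.7]
grip_width: 43.4
finger_force: 30.0
```

```bash
python3 go.py
```

```text
t 34.25 at [ 548.1 -182.6   76.9] yaw 0.534 F [-1.4 -1.7  0.7] M [-0.27  0.4   0.05] w 43.4 q [-0.45  0.59  1.56  0.    0.99  0.58]
```

Call:
jog_arm([
  {"xyz": [0,0,-0.002],"spin": -1},
  {"xyz": [0,0,-0.002],"spin": -1},
  {"xyz": [0,0,-0.002],"spin": -1},
  {"xyz": [0,0,-0.002],"spin": -1},
  {"xyz": [0,0,0],"spin": 0},
  {"xyz": [0,0,0],"spin": 0},
  {"xyz": [0,0,0],"spin": 0},
  {"xyz": [0,0,0],"spin": 0},
  {"xyz": [0,0,0],"spin": 0},
  {"xyz": [0,0,0],"spin": 0},
])

```text
time: 35.5
tool_pos: [548.1, -182.6, 77.5]
tcp_rot: [-3.141, -0.0, 0.935]
contact_force: [1.7, -2.1, -8.6]
grip_width: 43.4
finger_force: 30.0
```

```bash
python3 go.py
```

```text
t 35.5 at [ 548.1 -182.6   77.5] yaw 0.935 F [ 1.7 -2.1 -8.6] M [-0.33  0.03  0.01] w 43.4 q [-0.45  0.59  1.56  0.    0.99  0.18]
```

Pull of −8.6 N: the knob is past its start and held up by the grip. Let go.

Call:
jog_arm([
  {"xyz": [0,0,0],"spin": -0.5},
  {"xyz": [0,0,0],"spin": 0},
  {"xyz": [0,0,0],"spin": 0},
  {"xyz": [0,0,0],"spin": 0},
  {"xyz": [0,0,0],"spin": 0},
  {"xyz": [0,0,0],"spin": 0},
  {"xyz": [0,0,0],"spin": 0},
  {"xyz": [0,0,0.05],"spin": 0},
  {"xyz": [0,0,0.04],"spin": 0},
  {"xyz": [0,0,0],"spin": 0},
], gripper=65)

```text
time: 36.75
tool_pos: [547.9, -182.6, 69.9]
tcp_rot: [-3.141, 0.0, 0.986]
contact_force: [0.2, 0.8, -0.1]
grip_width: 59.7
finger_force: 0.0
```

```bash
python3 - <<'E'
from h import *
from plant import bot
im=bot.capture('side');a=cv2.imread('pics/side0.png')
cv2.imwrite('pics/s6.png',np.hstack([cv2.resize(x[215:295,340:420],None,fx=4.5,fy=4.5,interpolation=cv2.INTER_CUBIC) for x in(a,im)]))
E
python3 go.py
```

```text
t 36.8 at [ 548.1 -182.7   70.1] yaw 0.986 F [ 0.5  0.2 -0.8] M [-0.09  0.05 -0.02] w 59.7 q [-0.45  0.6   1.57  0.    0.97  0.13]
```

View pics/s6.png

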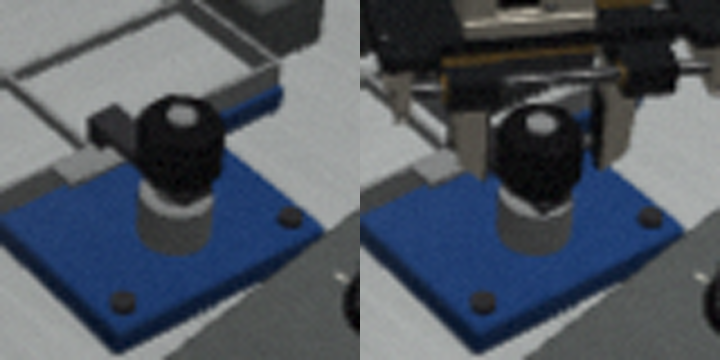

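Right panel: the knob has dropped (cap 113→122 px, less boss showing). Back the open gripper off one lobe pitch (1.047 rad) for wrist range, then grip and screw in.

Call:
jog_arm([
  {"xyz": [0,0,0],"spin": -1},
  {"xyz": [0,0,0],"spin": -1},
  {"xyz": [0,0,0],"spin": -1},
  {"xyz": [0,0,0],"spin": -1},
  {"xyz": [0,0,0],"spin": -1},
  {"xyz": [0,0,0],"spin": -1},
  {"xyz": [0,0,0],"spin": -1},
  {"xyz": [0,0,0],"spin": -1},
  {"xyz": [0,0,0],"spin": -1},
  {"xyz": [0,0,0],"spin": -1},
])

```text
time: 38.05
tool_pos: [548.3, -182.7, 70.5]
tcp_rot: [3.141, 0.0, 1.989]
contact_force: [0.6, 0.1, 0.3]
grip_width: 59.6
finger_force: 0.0
```

Call:
jog_arm([
  {"xyz": [0,0,0],"spin": -0.47},
  {"xyz": [0,0,0],"spin": 0},
  {"xyz": [0,0,0],"spin": 0},
  {"xyz": [0,0,0],"spin": 0},
  {"xyz": [0,0,0],"spin": 0},
  {"xyz": [0,0,0],"spin": 0},
  {"xyz": [0,0,0],"spin": 0},
  {"xyz": [0,0,0],"spin": 0},
  {"xyz": [0,0,0],"spin": 0},
  {"xyz": [0,0,0],"spin": 0},
], gripper=0)

```text
time: 39.3
tool_pos: [548.1, -182.8, 70.4]
tcp_rot: [-3.141, -0.0, 2.033]
contact_force: [-3.3, -1.4, 1.4]
grip_width: 43.6
finger_force: 30.0
```

Call:
jog_arm([
  {"xyz": [0,0,0.002],"spin": 1},
  {"xyz": [0,0,0.002],"spin": 1},
  {"xyz": [0,0,0.002],"spin": 1},
  {"xyz": [0,0,0.002],"spin": 1},
  {"xyz": [0,0,0.002],"spin": 1},
  {"xyz": [0,0,0.002],"spin": 1},
  {"xyz": [0,0,0.002],"spin": 1},
  {"xyz": [0,0,0.002],"spin": 1},
  {"xyz": [0,0,0.002],"spin": 1},
  {"xyz": [0,0,0.002],"spin": 1},
])

```text
time: 40.55
tool_pos: [548.0, -182.7, 69.1]
tcp_rot: [-3.141, 0.0, 1.03]
contact_force: [-3.0, -1.1, 3.5]
grip_width: 43.4
finger_force: 30.0
```

```bash
python3 go.py
```

```text
t 40.55 at [ 548.  -182.7   69.1] yaw 1.03 F [-3.  -1.1  3.5] M [-0.29  0.62  0.04] w 43.4 q [-0.45  0.6   1.57 -0.    0.97  0.09]
```

Call:
jog_arm([
  {"xyz": [0,0,0.002],"spin": 1},
  {"xyz": [0,0,0.002],"spin": 1},
  {"xyz": [0,0,0.002],"spin": 1},
  {"xyz": [0,0,0.002],"spin": 1},
  {"xyz": [0,0,0.002],"spin": 1},
  {"xyz": [0,0,0.002],"spin": 1},
  {"xyz": [0,0,0.002],"spin": 1},
  {"xyz": [0,0,0.002],"spin": 1},
  {"xyz": [0,0,0.002],"spin": 1},
  {"xyz": [0,0,0.002],"spin": 1},
])

```text
time: 41.8
tool_pos: [548.1, -182.7, 67.5]
tcp_rot: [3.142, 0.0, 0.03]
contact_force: [-2.3, -1.3, 5.3]
grip_width: 43.8
finger_force: 30.0
```

Call:
jog_arm([
  {"xyz": [0,0,0.002],"spin": 1},
  {"xyz": [0,0,0.002],"spin": 1},
  {"xyz": [0,0,0.002],"spin": 1},
  {"xyz": [0,0,0.002],"spin": 1},
  {"xyz": [0,0,0.002],"spin": 1},
  {"xyz": [0,0,0.002],"spin": 1},
  {"xyz": [0,0,0.002],"spin": 1},
  {"xyz": [0,0,0.002],"spin": 1},
  {"xyz": [0,0,0.002],"spin": 1},
  {"xyz": [0,0,0],"spin": 0},
])

```text
time: 43.05
tool_pos: [548.0, -182.5, 66.0]
tcp_rot: [3.142, 0.001, -0.867]
contact_force: [-4.0, -0.2, 5.9]
grip_width: 43.3
finger_force: 30.0
```

```bash
python3 go.py
```

```text
t 43.05 at [ 548.  -182.5   66. ] yaw -0.867 F [-4.  -0.2  5.9] M [-0.06  0.93 -0.17] w 43.3 q [-0.45  0.6   1.57  0.    0.96  1.98]
```

Call:
jog_arm([
  {"xyz": [0,0,0.004],"spin": 1},
  {"xyz": [0,0,0.002],"spin": 1},
  {"xyz": [0,0,0],"spin": 0},
  {"xyz": [0,0,0],"spin": 0},
  {"xyz": [0,0,0],"spin": 0},
  {"xyz": [0,0,0],"spin": 0},
  {"xyz": [0,0,0],"spin": 0},
  {"xyz": [0,0,0],"spin": 0},
  {"xyz": [0,0,0],"spin": 0},
  {"xyz": [0,0,0],"spin": 0},
])

```text
time: 44.3
tool_pos: [548.1, -182.7, 65.6]
tcp_rot: [3.142, 0.0, -1.063]
contact_force: [-4.5, -1.0, 5.6]
grip_width: 43.3
finger_force: 30.0
```

```bash
python3 go.py
```

```text
t 44.3 at [ 548.1 -182.7   65.6] yaw -1.063 F [-4.5 -1.   5.6] M [-0.06  0.89  0.06] w 43.3 q [-0.45  0.61  1.57 -0.    0.96  2.18]
```

Call:
jog_arm([
  {"xyz": [0,0,0.002],"spin": 1},
  {"xyz": [0,0,0],"spin": 0.5},
  {"xyz": [0,0,0],"spin": 0},
  {"xyz": [0,0,0],"spin": 0},
  {"xyz": [0,0,0],"spin": 0},
  {"xyz": [0,0,0],"spin": 0},
  {"xyz": [0,0,0],"spin": 0},
  {"xyz": [0,0,0],"spin": 0},
  {"xyz": [0,0,0],"spin": 0},
  {"xyz": [0,0,0],"spin": 0},
])

```text
time: 45.55
tool_pos: [548.1, -182.6, 65.4]
tcp_rot: [3.141, 0.0, -1.213]
contact_force: [-4.7, -0.1, 4.9]
grip_width: 43.4
finger_force: 30.0
```

```bash
python3 go.py
```

```text
t 45.55 at [ 548.1 -182.6   65.4] yaw -1.213 F [-4.7 -0.1  4.9] M [-0.01  0.93  0.01] w 43.4 q [-0.45  0.61  1.58  0.    0.96  2.33]
```

Call:
jog_arm([
  {"xyz": [0,0,0.002],"spin": 1},
  {"xyz": [0,0,0],"spin": 0},
  {"xyz": [0,0,0],"spin": 0},
  {"xyz": [0,0,0],"spin": 0},
  {"xyz": [0,0,0],"spin": 0},
  {"xyz": [0,0,0],"spin": 0},
  {"xyz": [0,0,0],"spin": 0},
  {"xyz": [0,0,0],"spin": 0},
  {"xyz": [0,0,0],"spin": 0},
  {"xyz": [0,0,0],"spin": 0},
])

```text
time: 46.8
tool_pos: [548.4, -183.7, 65.5]
tcp_rot: [-3.141, -0.002, -1.313]
contact_force: [-4.2, -4.5, 3.2]
grip_width: 43.6
finger_force: 30.0
```

```bash
python3 go.py
```

```text
t 46.8 at [ 548.4 -183.7   65.5] yaw -1.313 F [-4.2 -4.5  3.2] M [-0.62  0.85  0.34] w 43.6 q [-0.46  0.61  1.57 -0.    0.96  2.43]
```

Call:
jog_arm([
  {"xyz": [0,0,0],"spin": 0.8},
  {"xyz": [0,0,0],"spin": 0},
  {"xyz": [0,0,0],"spin": 0},
  {"xyz": [0,0,0],"spin": 0},
  {"xyz": [0,0,0],"spin": 0},
  {"xyz": [0,0,0],"spin": 0},
  {"xyz": [0,0,0],"spin": 0},
  {"xyz": [0,0,0],"spin": 0},
  {"xyz": [0,0,0],"spin": 0},
  {"xyz": [0,0,0],"spin": 0},
])

```text
time: 48.05
tool_pos: [548.3, -183.6, 65.4]
tcp_rot: [-3.141, -0.002, -1.392]
contact_force: [-4.7, -3.4, 5.6]
grip_width: 43.4
finger_force: 30.0
```

```bash
python3 go.py
```

```text
t 48.05 at [ 548.3 -183.6   65.4] yaw -1.392 F [-4.7 -3.4  5.6] M [-0.57  0.9   0.41] w 43.4 q [-0.45  0.61  1.57 -0.    0.96  2.51]
```

Moment rose to 0.4 N m at the stop: the knob is home. Release, lift, and go to the timer while unwinding the wrist.

Call:
jog_arm([
  {"xyz": [0,0,0],"spin": 0},
  {"xyz": [0,0,0],"spin": 0},
  {"xyz": [0,0,0],"spin": 0},
  {"xyz": [0,0,0],"spin": 0},
  {"xyz": [0,0,0],"spin": 0},
  {"xyz": [0,0,0],"spin": 0},
  {"xyz": [0,0,-0.4],"spin": 0},
  {"xyz": [0,0,-0.4],"spin": 0},
  {"xyz": [0,0,-0.3],"spin": 0},
  {"xyz": [0,0,0],"spin": 0},
], gripper=90)

```text
time: 49.3
tool_pos: [549.2, -183.2, 154.8]
tcp_rot: [-3.138, -0.002, -1.397]
contact_force: [0.6, -0.1, -0.4]
grip_width: 82.7
finger_force: 0.0
```

```bash
python3 go.py 565.5,-322.3,170,0.91,23
```

```text
t 49.3 at [ 549.2 -183.2  154.8] yaw -1.397 F [ 0.6 -0.1 -0.4] M [0.08 0.11 0.01] w 82.7 q [-0.45  0.5   1.48  0.    1.16  2.51]
565.5,-322.3,170,0.91,23 [ 0.038  0.088 -0.008] -1.003
```

Call:
jog_arm([
  {"xyz": [0.038,0.088,-0.008],"spin": -1},
  {"xyz": [0.038,0.088,-0.008],"spin": -1},
  {"xyz": [0.038,0.088,-0.008],"spin": -1},
  {"xyz": [0.038,0.088,-0.008],"spin": -1},
  {"xyz": [0.038,0.088,-0.008],"spin": -1},
  {"xyz": [0.038,0.088,-0.008],"spin": -1},
  {"xyz": [0.038,0.088,-0.008],"spin": -1},
  {"xyz": [0.038,0.088,-0.008],"spin": -1},
  {"xyz": [0.038,0.088,-0.008],"spin": -1},
  {"xyz": [0.038,0.088,-0.008],"spin": -1},
], gripper=100)

```text
time: 50.55
tool_pos: [509.7, -245.7, 157.8]
tcp_rot: [-3.141, 0.002, -0.394]
contact_force: [0.5, -0.7, 0.4]
grip_width: 91.9
finger_force: 0.0
```

Call:
jog_arm([
  {"xyz": [0.038,0.088,-0.008],"spin": -1},
  {"xyz": [0.038,0.088,-0.008],"spin": -1},
  {"xyz": [0.038,0.088,-0.008],"spin": -1},
  {"xyz": [0.038,0.088,-0.008],"spin": -1},
  {"xyz": [0.038,0.088,-0.008],"spin": -1},
  {"xyz": [0.038,0.088,-0.008],"spin": -1},
  {"xyz": [0.038,0.088,-0.008],"spin": -1},
  {"xyz": [0.038,0.088,-0.008],"spin": -1},
  {"xyz": [0.038,0.088,-0.008],"spin": -1},
  {"xyz": [0.038,0.088,-0.008],"spin": -1},
])

```text
time: 51.8
tool_pos: [542.7, -311.5, 164.0]
tcp_rot: [-3.139, 0.001, 0.606]
contact_force: [-0.1, -0.1, -0.3]
grip_width: 91.7
finger_force: 0.0
```

Call:
jog_arm([
  {"xyz": [0.038,0.088,-0.008],"spin": -1},
  {"xyz": [0.038,0.088,-0.008],"spin": -1},
  {"xyz": [0.038,0.088,-0.008],"spin": -1},
  {"xyz": [0,0,0],"spin": 0},
  {"xyz": [0,0,0],"spin": 0},
  {"xyz": [0,0,0],"spin": 0},
  {"xyz": [0,0,0],"spin": 0},
  {"xyz": [0,0,0],"spin": 0},
  {"xyz": [0,0,0],"spin": 0},
  {"xyz": [0,0,0],"spin": 0},
])

```text
time: 53.05
tool_pos: [563.6, -321.9, 167.7]
tcp_rot: [3.142, -0.0, 0.903]
contact_force: [0.0, 0.5, -0.4]
grip_width: 91.9
finger_force: 0.0
```

```bash
cat > timer.py <<'E'
from h import *
from plant import bot
import sys
c=bot.get_calibration('wrist');im=bot.capture('wrist');cv2.imwrite(sys.argv[1],im)
g=im.max(2).astype(int)
u,v=proj(c,np.array([[565.5,-322.3,95]]))[0]
m=(g>140).astype(np.uint8);mm=np.zeros_like(m);cv2.circle(mm,(int(u),int(v)),48,1,-1);m&=mm
k,l,st,ce=cv2.connectedComponentsWithStats(m);j=1+st[1:,4].argmax()
x,y,w,h=st[j,:4];print('pred',u.round(),v.round(),st[j],onz(c,x+w/2-.5,y+h/2-.5,95).round(1))
T=onz(c,x+w/2-.5,y+h/2-.5,95)
for i in range(1,k):
    if i!=j and st[i,4]>4:
        P=onz(c,*ce[i],57)-T;print(st[i,4],ce[i].round(),'r@57',np.hypot(*P[:2]).round(1),np.degrees(np.arctan2(P[1],P[0])).round(1))
E
python3 timer.py pics/w7.png; python3 go.py 565.5,-322.3,64,-,4
```

```text
pred 316.0 210.0 [ 289  185   54   50 1940] [ 565.8 -321.6   95. ]
5 [291. 169.] r@57 32.4 92.9
20 [310. 171.] r@57 23.4 64.3
8 [342. 172.] r@57 32.4 3.9
10 [350. 188.] r@57 32.6 -25.4
10 [355. 187.] r@57 36.8 -26.1
10 [349. 206.] r@57 32.4 -56.2
8 [353. 207.] r@57 36.5 -56.0
10 [357. 208.] r@57 40.6 -56.1
11 [361. 210.] r@57 44.7 -56.3
15 [345. 228.] r@57 42.4 -86.8
16 [350. 234.] r@57 50.6 -86.8
t 53.1 at [ 563.6 -321.9  167.7] yaw 0.903 F [-0.2 -0.   0. ] M [-0.05  0.1  -0.  ] w 91.7 q [-0.64  0.62  1.24  0.    1.29  0.03]
565.5,-322.3,64,-,4 [0.003 0.005 0.324] -0.0
```

View pics/w7.png

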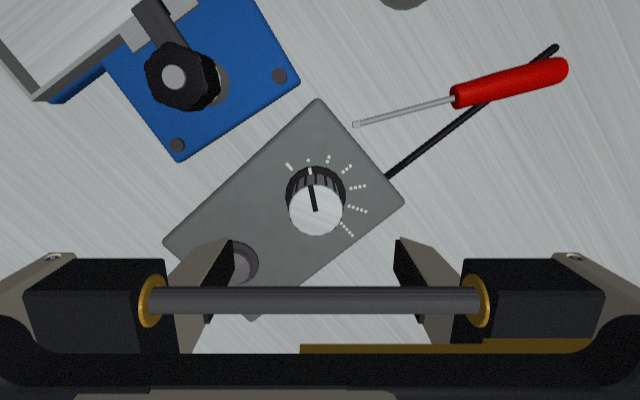

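The pointer is still at 1 with the tick at (310,171). The fingers clear the key at (240,262). Lower and grip.

Call:
jog_arm([
  {"xyz": [0.003,0.003,0.33],"spin": 0},
  {"xyz": [0.003,0.003,0.33],"spin": 0},
  {"xyz": [0.003,0.003,0.33],"spin": 0},
  {"xyz": [0.003,0.003,0.22],"spin": 0},
  {"xyz": [0,0,0.086],"spin": 0},
  {"xyz": [0,0,0],"spin": 0},
  {"xyz": [0,0,0],"spin": 0},
  {"xyz": [0,0,0],"spin": 0},
  {"xyz": [0,0,0],"spin": 0},
  {"xyz": [0,0,0],"spin": 0},
])

```text
time: 54.35
tool_pos: [565.0, -321.8, 64.2]
tcp_rot: [3.141, -0.0, 0.903]
contact_force: [-0.2, -0.2, 0.1]
grip_width: 91.5
finger_force: 0.0
```

Call:
jog_arm([
  {"xyz": [0,0,0],"spin": 0},
  {"xyz": [0,0,0],"spin": 0},
  {"xyz": [0,0,0],"spin": 0},
  {"xyz": [0,0,0],"spin": 0},
  {"xyz": [0,0,0],"spin": 0},
  {"xyz": [0,0,0],"spin": 0},
  {"xyz": [0,0,0],"spin": 0},
  {"xyz": [0,0,0],"spin": 0},
  {"xyz": [0,0,0],"spin": 0},
  {"xyz": [0,0,0],"spin": 0},
], gripper=0)

```text
time: 55.6
tool_pos: [565.3, -322.0, 64.0]
tcp_rot: [3.141, -0.0, 0.903]
contact_force: [3.5, -3.0, -2.1]
grip_width: 43.6
finger_force: 30.0
```

```bash
python3 go.py
```

```text
t 55.6 at [ 565.3 -322.    64. ] yaw 0.903 F [ 3.5 -3.  -2.1] M [-0.58 -0.51 -0.02] w 43.6 q [-0.64  0.72  1.35  0.    1.07  0.03]
```

Call:
jog_arm([
  {"xyz": [0,0.006,0],"spin": 1},
  {"xyz": [0,0,0],"spin": 1},
  {"xyz": [0,0,0],"spin": 1},
  {"xyz": [0,0,0],"spin": 1},
  {"xyz": [0,0,0],"spin": 1},
  {"xyz": [0,0,0],"spin": 1},
  {"xyz": [0,0,0],"spin": 1},
  {"xyz": [0,0,0],"spin": 1},
  {"xyz": [0,0,0],"spin": 1},
  {"xyz": [0,0,0],"spin": 1},
])

```text
time: 56.85
tool_pos: [565.6, -322.8, 64.0]
tcp_rot: [3.141, -0.001, -0.101]
contact_force: [4.0, -4.0, -2.6]
grip_width: 43.4
finger_force: 30.0
```

Call:
jog_arm([
  {"xyz": [0,0,0],"spin": 1},
  {"xyz": [0,0,0],"spin": 1},
  {"xyz": [0,0,0],"spin": 1},
  {"xyz": [0,0,0],"spin": 1},
  {"xyz": [0,0,0],"spin": 1},
  {"xyz": [0,0,0],"spin": 0.71},
  {"xyz": [0,0,0],"spin": 0},
  {"xyz": [0,0,0],"spin": 0},
  {"xyz": [0,0,0],"spin": 0},
  {"xyz": [0,0,0],"spin": 0},
])

```text
time: 58.1
tool_pos: [565.5, -323.2, 64.1]
tcp_rot: [3.141, -0.002, -0.669]
contact_force: [3.0, -6.4, -2.9]
grip_width: 43.6
finger_force: 30.0
```

```bash
python3 go.py
```

```text
t 58.1 at [ 565.5 -323.2   64.1] yaw -0.669 F [ 3.  -6.4 -2.9] M [-0.85 -0.41  0.04] w 43.6 q [-0.64  0.72  1.34 -0.    1.07  1.6 ]
```

Release and check the pointer.

Call:
jog_arm([
  {"xyz": [0,0,0],"spin": 0},
  {"xyz": [0,0,0],"spin": 0},
  {"xyz": [0,0,0],"spin": 0},
  {"xyz": [0,0,0],"spin": 0},
  {"xyz": [0,0,0],"spin": 0},
  {"xyz": [0,0,0],"spin": 0},
  {"xyz": [0,0,-0.4],"spin": 0},
  {"xyz": [0,0,-0.4],"spin": 0},
  {"xyz": [0,0,-0.4],"spin": 0},
  {"xyz": [0,0,0],"spin": 0},
], gripper=85)

```text
time: 59.35
tool_pos: [566.6, -322.9, 163.1]
tcp_rot: [-3.141, -0.006, -0.668]
contact_force: [0.3, 0.7, 0.0]
grip_width: 78.5
finger_force: 0.0
```

Call:
jog_arm([
  {"xyz": [0,0,0],"spin": -1},
  {"xyz": [0,0,0],"spin": -1},
  {"xyz": [0,0,0],"spin": -1},
  {"xyz": [0,0,0],"spin": -1},
  {"xyz": [0,0,0],"spin": -1},
  {"xyz": [0,0,0],"spin": 0},
  {"xyz": [0,0,0],"spin": 0},
  {"xyz": [0,0,0],"spin": 0},
  {"xyz": [0,0,0],"spin": 0},
  {"xyz": [0,0,0],"spin": 0},
])

```text
time: 60.6
tool_pos: [565.3, -322.1, 160.0]
tcp_rot: [-3.142, -0.0, -0.169]
contact_force: [-0.1, -0.2, -0.0]
grip_width: 78.0
finger_force: 0.0
```

```bash
python3 timer.py pics/w8.png
python3 - <<'E'
from h import *
from plant import bot
c=bot.get_calibration('wrist');u,v=proj(c,np.array([[458,-330,64]]))[0];print('key px',u,v)
S=bot.get_calibration('scene');cv2.imwrite('pics/sc8.png',bot.capture('scene'))
E
python3 go.py
```

```text
pred 314.0 214.0 [ 288  188   55   52 2062] [ 566.2 -322.9   95. ]
22 [323. 174.] r@57 23.6 -27.8
10 [279. 187.] r@57 33.1 61.8
11 [351. 190.] r@57 32.6 -85.1
31 [276. 206.] r@57 35.5 91.5
key px 340.63863725357123 303.94549385549846
t 60.7 at [ 565.3 -322.1  160. ] yaw -0.169 F [ 0.3 -0.3  0.1] M [-0.04  0.17  0.08] w 77.8 q [-0.64  0.63  1.24  0.    1.28  1.1 ]
```

View pics/w8.png

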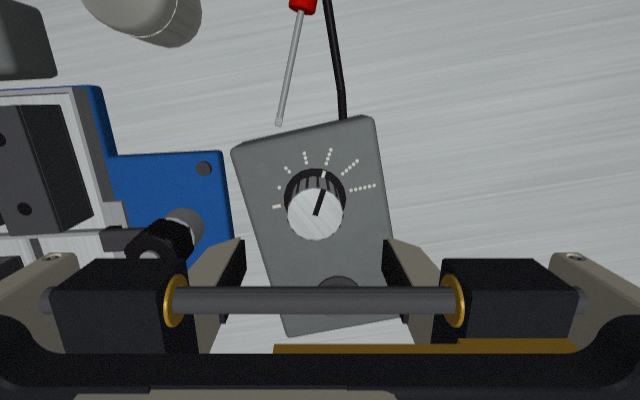

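The tick at (323,174) reads −27.8°, the four-dot mark. Now the key.

```bash
python3 - <<'E'
from h import *
c=np.load('pics/c5.npy',allow_pickle=True).item()
K=onz(c,472.7,250,63);print(K.round(1),np.hypot(K[0]-566,K[1]+322))
from plant import bot
im=cv2.imread('pics/sc8.png');cv2.imwrite('pics/sc8z.png',cv2.resize(im[130:330,180:480],None,fx=2.5,fy=2.5,interpolation=cv2.INTER_CUBIC))
E
python3 go.py 459,-330,100,-,6
```

```text
[ 460.3 -328.6   63. ] 105.9036002826188
t 60.7 at [ 565.3 -322.1  160. ] yaw -0.169 F [ 0.3 -0.3  0.1] M [-0.04  0.17  0.08] w 77.8 q [-0.64  0.63  1.24  0.    1.28  1.1 ]
459,-330,100,-,6 [-0.216  0.053  0.125] -0.0
```

View pics/sc8z.png

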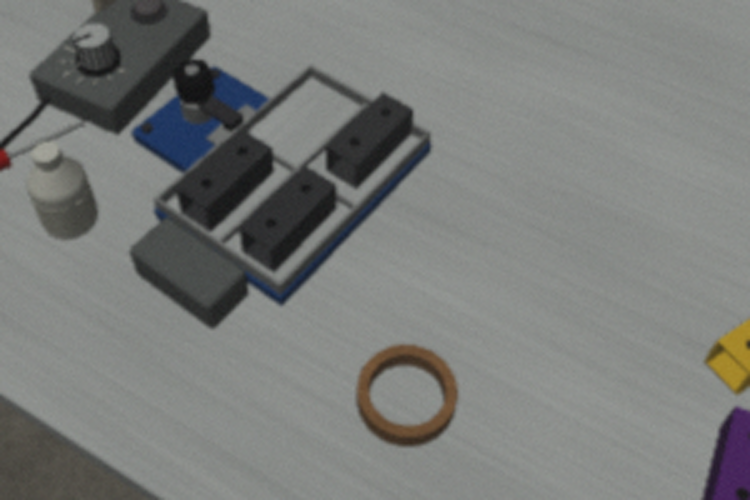

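Scene confirms three housings flat in three bays, bystanders unmoved. Move over the key with fingers shut.

Call:
jog_arm([
  {"xyz": [-0.216,0.053,0],"spin": 0},
  {"xyz": [-0.216,0.053,0],"spin": 0},
  {"xyz": [-0.216,0.053,0],"spin": 0},
  {"xyz": [-0.216,0.053,0],"spin": 0},
  {"xyz": [-0.216,0.053,0],"spin": 0},
  {"xyz": [-0.216,0.053,0],"spin": 0},
  {"xyz": [0,0,0.35],"spin": 0},
  {"xyz": [0,0,0.35],"spin": 0},
  {"xyz": [0,0,0.25],"spin": 0},
  {"xyz": [0,0,0],"spin": 0},
], gripper=0)

```text
time: 61.95
tool_pos: [458.1, -329.1, 82.7]
tcp_rot: [-3.14, 0.003, -0.169]
contact_force: [0.3, 0.5, 0.6]
grip_width: 0.2
finger_force: 0.0
```

Call:
jog_arm([
  {"xyz": [0,0,0.1],"spin": 0},
  {"xyz": [0,0,0.06],"spin": 0},
  {"xyz": [0,0,0],"spin": 0},
  {"xyz": [0,0,0],"spin": 0},
  {"xyz": [0,0,0],"spin": 0},
  {"xyz": [0,0,0],"spin": 0},
  {"xyz": [0,0,0],"spin": 0},
  {"xyz": [0,0,0],"spin": 0},
  {"xyz": [0,0,0],"spin": 0},
  {"xyz": [0,0,0],"spin": 0},
])

```text
time: 63.2
tool_pos: [458.9, -329.8, 71.2]
tcp_rot: [-3.142, -0.0, -0.168]
contact_force: [-1.0, 0.3, 0.0]
grip_width: 0.4
finger_force: 0.0
```

```bash
python3 go.py 459.5,-329.5,67,-,1
```

```text
t 63.2 at [ 458.9 -329.8   71.2] yaw -0.168 F [-1.   0.3  0. ] M [-0.02  0.17 -0.01] w 0.4 q [-0.76  0.58  1.61  0.    0.95  0.98]
459.5,-329.5,67,-,1 [ 0.007 -0.004  0.052] -0.0
```

Call:
jog_arm([
  {"xyz": [0.007,-0.004,0.02],"spin": 0},
  {"xyz": [0,0,0.02],"spin": 0},
  {"xyz": [0,0,0.02],"spin": 0},
  {"xyz": [0,0,0],"spin": 0},
  {"xyz": [0,0,0],"spin": 0},
  {"xyz": [0,0,0],"spin": 0},
  {"xyz": [0,0,0],"spin": 0},
  {"xyz": [0,0,0],"spin": 0},
  {"xyz": [0,0,0],"spin": 0},
  {"xyz": [0,0,0],"spin": 0},
])

```text
time: 64.45
tool_pos: [459.5, -329.5, 66.4]
tcp_rot: [-3.142, -0.0, -0.168]
contact_force: [-0.6, -0.5, -1.4]
grip_width: 0.2
finger_force: 0.0
```

Call:
jog_arm([
  {"xyz": [0,0,0.01],"spin": 0},
  {"xyz": [0,0,0.01],"spin": 0},
  {"xyz": [0,0,0],"spin": 0},
  {"xyz": [0,0,0],"spin": 0},
  {"xyz": [0,0,0],"spin": 0},
  {"xyz": [0,0,0],"spin": 0},
  {"xyz": [0,0,0],"spin": 0},
  {"xyz": [0,0,0],"spin": 0},
  {"xyz": [0,0,0],"spin": 0},
  {"xyz": [0,0,0],"spin": 0},
])

```text
time: 65.7
tool_pos: [459.4, -329.5, 64.8]
tcp_rot: [-3.141, -0.0, -0.168]
contact_force: [0.3, -0.9, 0.3]
grip_width: 0.4
finger_force: 0.0
```

Call:
jog_arm([
  {"xyz": [0,0,0.01],"spin": 0},
  {"xyz": [0,0,0],"spin": 0},
  {"xyz": [0,0,0],"spin": 0},
  {"xyz": [0,0,0],"spin": 0},
  {"xyz": [0,0,0],"spin": 0},
  {"xyz": [0,0,0],"spin": 0},
  {"xyz": [0,0,0],"spin": 0},
  {"xyz": [0,0,0],"spin": 0},
  {"xyz": [0,0,0],"spin": 0},
  {"xyz": [0,0,0],"spin": 0},
])

```text
time: 66.95
tool_pos: [459.6, -329.6, 64.0]
tcp_rot: [-3.142, -0.0, -0.168]
contact_force: [-0.1, -0.2, 4.0]
grip_width: 0.5
finger_force: 1.7
```

Call:
jog_arm([
  {"xyz": [0,0,0.01],"spin": 0},
  {"xyz": [0,0,0],"spin": 0},
  {"xyz": [0,0,0],"spin": 0},
  {"xyz": [0,0,0],"spin": 0},
  {"xyz": [0,0,0],"spin": 0},
  {"xyz": [0,0,0],"spin": 0},
  {"xyz": [0,0,0],"spin": 0},
  {"xyz": [0,0,0],"spin": 0},
  {"xyz": [0,0,0],"spin": 0},
  {"xyz": [0,0,0],"spin": 0},
])

```text
time: 68.2
tool_pos: [459.5, -329.6, 63.2]
tcp_rot: [-3.142, -0.0, -0.168]
contact_force: [-0.9, -1.2, 4.3]
grip_width: 0.4
finger_force: 1.8
```

Call:
jog_arm([
  {"xyz": [0,0,0.01],"spin": 0},
  {"xyz": [0,0,0],"spin": 0},
  {"xyz": [0,0,0],"spin": 0},
  {"xyz": [0,0,0],"spin": 0},
  {"xyz": [0,0,0],"spin": 0},
  {"xyz": [0,0,0],"spin": 0},
  {"xyz": [0,0,0],"spin": 0},
  {"xyz": [0,0,0],"spin": 0},
  {"xyz": [0,0,0],"spin": 0},
  {"xyz": [0,0,0],"spin": 0},
])

```text
time: 69.45
tool_pos: [459.5, -329.6, 62.4]
tcp_rot: [-3.142, -0.0, -0.168]
contact_force: [0.7, -1.0, 3.1]
grip_width: 0.6
finger_force: 1.9
```

Call:
jog_arm([
  {"xyz": [0,0,0.01],"spin": 0},
  {"xyz": [0,0,0],"spin": 0},
  {"xyz": [0,0,0],"spin": 0},
  {"xyz": [0,0,0],"spin": 0},
  {"xyz": [0,0,0],"spin": 0},
  {"xyz": [0,0,0],"spin": 0},
  {"xyz": [0,0,0],"spin": 0},
  {"xyz": [0,0,0],"spin": 0},
  {"xyz": [0,0,0],"spin": 0},
  {"xyz": [0,0,0],"spin": 0},
])

```text
time: 70.7
tool_pos: [459.5, -329.6, 61.8]
tcp_rot: [3.142, -0.0, -0.168]
contact_force: [0.4, 0.1, 5.1]
grip_width: 0.6
finger_force: 2.8
```

Call:
jog_arm([
  {"xyz": [0,0,0.008],"spin": 0},
  {"xyz": [0,0,0],"spin": 0},
  {"xyz": [0,0,0],"spin": 0},
  {"xyz": [0,0,0],"spin": 0},
  {"xyz": [0,0,0],"spin": 0},
  {"xyz": [0,0,0],"spin": 0},
  {"xyz": [0,0,0],"spin": 0},
  {"xyz": [0,0,0],"spin": 0},
  {"xyz": [0,0,0],"spin": 0},
  {"xyz": [0,0,0],"spin": 0},
])

```text
time: 71.95
tool_pos: [459.5, -329.6, 61.0]
tcp_rot: [3.142, -0.0, -0.168]
contact_force: [1.3, -0.4, 4.8]
grip_width: 0.6
finger_force: 2.4
```

```bash
python3 go.py
```

```text
t 71.95 at [ 459.5 -329.6   61. ] yaw -0.168 F [ 1.3 -0.4  4.8] M [-0.19  0.02 -0.  ] w 0.6 q [-0.76  0.59  1.62  0.    0.93  0.98]
```

Call:
jog_arm([
  {"xyz": [0,0,0.008],"spin": 0},
  {"xyz": [0,0,0],"spin": 0},
  {"xyz": [0,0,0],"spin": 0},
  {"xyz": [0,0,0],"spin": 0},
  {"xyz": [0,0,0],"spin": 0},
  {"xyz": [0,0,0],"spin": 0},
  {"xyz": [0,0,0],"spin": 0},
  {"xyz": [0,0,0],"spin": 0},
  {"xyz": [0,0,0],"spin": 0},
  {"xyz": [0,0,0],"spin": 0},
])

```text
time: 73.2
tool_pos: [459.5, -329.5, 60.3]
tcp_rot: [-3.142, -0.0, -0.168]
contact_force: [2.1, -0.5, 3.6]
grip_width: 0.8
finger_force: 1.6
```

```bash
python3 go.py
```

```text
t 73.2 at [ 459.5 -329.5   60.3] yaw -0.168 F [ 2.1 -0.5  3.6] M [-0.24 -0.06 -0.04] w 0.8 q [-0.76  0.59  1.62  0.    0.93  0.98]
```

Force has fallen to about 3.3 N (≈3.5 mm travel), so it has clicked. Let go and lift away.

Call:
jog_arm([
  {"xyz": [0,0,-0.1],"spin": 0},
  {"xyz": [0,0,-0.3],"spin": 0},
  {"xyz": [0,0,-0.4],"spin": 0},
  {"xyz": [0,0,-0.4],"spin": 0},
  {"xyz": [0,0,-0.4],"spin": 0},
  {"xyz": [0,0,0],"spin": 0},
  {"xyz": [0,0,0],"spin": 0},
  {"xyz": [0,0,0],"spin": 0},
  {"xyz": [0,0,0],"spin": 0},
  {"xyz": [0,0,0],"spin": 0},
])

```text
time: 74.45
tool_pos: [459.3, -329.4, 187.8]
tcp_rot: [-3.141, 0.001, -0.168]
contact_force: [-0.9, 0.4, -0.3]
grip_width: 0.3
finger_force: 0.0
```

Run:
```python
from h import *
from plant import bot
im=bot.capture('scene');s=bot.capture('side')
z=lambda i,y,x,h,w:cv2.resize(i[y:y+h,x:x+w],(390,int(390*h/w)),interpolation=cv2.INTER_CUBIC)
a=z(im,110,180,150,195);b=z(s,190,275,150,195);cv2.imwrite('pics/fin.png',np.hstack([a,b]))
```

```text
(no output)
```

View pics/fin.png

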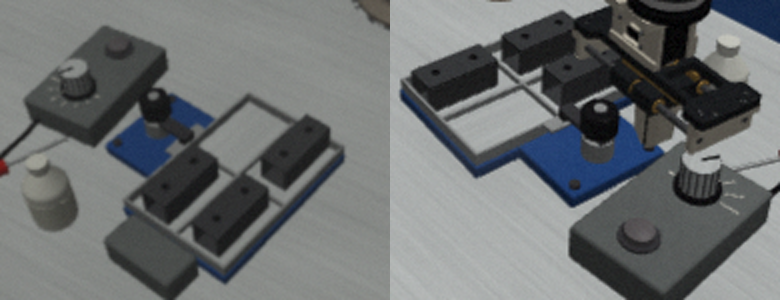

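All three housings lie flat, the knob is down, the key is up and the arm is clear. Handing in.

```bash
python3 -c "
from plant import bot
print(bot.close_job())"
```

```text
the job is handed in; nothing more can be done
None
```

The job is handed in with every step carried out; no verdict came back. The three housings lie flat in separate bays, the knob is screwed to its stop, the timer is at 4, and the key was clicked and released.

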